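Load the carry basket level and take it to the mat

TASK

Stand the red and the yellow spray can gently upright in the light blue carry basket, loaded evenly with one in each end bay, without shoving or tipping the empty basket. Then lift the basket by its swing handle so that it hangs level, and set it down gently in the middle of the black anti-slip mat, square with it (either way round). Leave the other things on the worktop where they are.

Things in the scene. Friction and masses are not known exactly. Their poses are not given: they have to be found in the camera images.
- basket: Light blue perforated plastic carry basket, loose, only 240 g: a slight push slides it. 240 mm long (its x axis) by 150 mm wide (y), rim 75 mm high, walls 4 mm, floor 5 mm thick; origin at the centre of its underside, z up. Two cross dividers (60 mm high, at x = -36 and +36 mm) make a small middle bay under the handle and two end bays. Hung with weight at one end only it tips by 30 degrees.
- bay_a (a point): Centre of the floor of one end bay: 77 mm from the basket's centre along its +x, 5 mm above its underside. The bay is 78 mm long (basket's x) by 142 mm wide (basket's y). Axes as the basket's.
- bay_b (a point): Centre of the floor of the other end bay, the same size, 77 mm from the basket's centre along its -x, 5 mm above its underside. Axes as the basket's.
- bail: The basket's swing handle: U-shaped dark blue bar, 162 mm wide, hinged about the basket's y axis to two ears (44 mm wide, 133 mm high) in the middle of the long sides. Origin on the pivot axis, 115 mm above the basket's underside; z axis towards the grip. It stands within 6 degrees of upright, turns with slight friction (0.02 N m) and stays where left; the basket hangs from it and finds its own level.
- bail_grip (a point): Centre of the handle's grip: a black rubber sleeve, 20 mm in diameter and 100 mm long, lying along the basket's y axis, 78 mm from the pivot (about 193 mm above the basket's underside). Pinch it from above, fingers closing along the basket's x axis.
- red_can_centre (a point): Centre (half-way up) of the red spray can: plain label band, black cap, standing; 125 mm tall in all, body 52 mm in diameter up to 90 mm, cap 43 mm in diameter above that; about 290 g; z axis up.
- yellow_can_centre (a point): Centre (half-way up) of the yellow spray can, the same size and weight as the red one: 125 mm tall, body 52 mm in diameter up to 90 mm, black cap 43 mm in diameter; z axis up.
- red_can: The red spray can's body; origin at the centre of its base.
- yellow_can: The yellow spray can's body; origin at the centre of its base.
- mat: Black ribbed rubber anti-slip mat, fixed on the worktop, 310 mm (its x axis) by 220 mm (its y axis), 3 mm thick; origin at the centre of its underside. The basket shall stand with its length along the mat's length.
- white_can: White spray can with a green cap, 52 mm in diameter, 125 mm tall, at the far side: not part of the job. Origin under its centre.
- tape_roll: Grey roll of tape lying flat, 80 mm in diameter, 48 mm high, near the two cans: not part of the job. Origin under its centre.
- tape_measure: Yellow and black tape measure, 74 x 42 x 66 mm high, at the far side: not part of the job. Origin under its centre.
- screwdriver: Orange screwdriver, 210 mm long, lying at the right side: not part of the job.
- spirit_level: Orange spirit level, 230 mm long, 22 mm wide, 45 mm high, at the far left: not part of the job. Origin under its centre.
- battery: Black tool battery, 115 x 75 x 64 mm high, at the left side: not part of the job. Origin under its centre.

How it is judged:
By the outcome, as a careful person would: the job done as asked, in the order asked, and still so for the second after the job is handed in, with the robot touching nothing.
It also fails if it takes over 72 s, if anything falls off the work surface, if the arm or the gripper's body presses on something with over 40 N, if the wrist force passes 120 N, or if a joint passes its speed limit or range.

ROBOT

A 7-joint arm with a two-finger parallel gripper is mounted at the origin on the work surface. World frame = base frame: x ahead of the robot, y to its left, z up, the work surface at z = 0. Lengths are in m, angles in rad, forces in N, time in s.
With the tool pointing down it reaches from about 0.425 to 0.825 m from the base axis. Payload 3.6 kg.
Tool frame: the origin (TCP) lies at the very end of the fingers, on their centre line; the grasp point (between the pads) lies arm.grip_depth behind it (arm.grip_depth is the distance from the TCP to the grasp point, in m); z points along the fingers, y is the direction in which the jaws open and shut (so a half turn about z gives the same grasp; the last joint's range is limited). The gripper opens to 93 mm and grips with 3 to 60 N. Pads are 15 mm wide; open, the fingers measure 128 mm over their backs; the gripper's body (75 mm by 188 mm) begins 65 mm behind the grasp point.
Start: joints at [-0.026, 0.615, -0.013, 1.423, 0.008, 1.103, -0.04], TCP at [0.65, 0, 0.219] pointing down, gripper open.
Joint ranges: [-3.12, 3.12], [-0.3, 2.06], [-1.34, 1.32], [0.26, 2.42], [-1.36, 4.5], [0.01, 1.98], [-2.84, 2.84]. Speed limits (rad/s): [2.79, 2.79, 3.14, 3.14, 3.14, 3.14, 3.14].

INTERFACE

Orientations are given as a unit quaternion [x, y, z, w].
In Python, from rig import arm gives the robot as it stands. The module is installed in compiled form; this text tells all that it offers.
- The arm moves only by the tool apply_moves, never from a script. Its argument "commands" is one flat list of numbers, 7 for each row, row after row: the turn, a rotation vector about the tool's x, y, z in degrees, then the shift along the tool's x, y, z in mm, then the opening, from 0 (shut) to 1 (fully open). A call has 1 to 8 rows; each row is the pose to reach, as a shift and turn from the pose commanded when the call began, along the tool's axes at that moment; what a row does not reach only later rows make up. A row lasts 1/10 s, in which the tool goes at most 50 mm and 8.59 degrees, less where a joint would pass 70% of its speed; a pose out of reach is approached as far as the arm can. A call with a gripper value outside its range is refused whole. The fingers move at their own pace and stop on an object; "newtons" is the grip in N (left out, the last holds). Time passes only in rows, so rows that repeat a pose let the fingers close. It gives the time, the measured TCP pose, the force and the opening at its end, in the units of the state.
- arm.read_state(): the state, without advancing time (a new reading comes with each control period).
- arm.camera(name): name is "scene" or "side" or "wrist"; returns the picture (384x512x3 uint8, red, green, blue); there is no depth.
- arm.camera_model(name): a dict with "fovy" (degrees; the focal length in pixels is half the picture's height over the tangent of half this angle, whatever the lens; pixels are square), "cx", "cy" (the principal point, pixels), "cam_to_world" (4x4, takes a point from camera to world coordinates). Camera axes: x right, y up, looking along -z (the intrinsics and any distortion apply to the point x, -y, -z); pixel columns grow to the right and rows downward; lengths in m; the calibration is good to about 2 mm. The wrist camera is an equidistant fisheye: a pixel r from the principal point sees the ray r / f radians off the axis. A picture is of the moment at which its call begins: read the wrist's pose just before it. camera_model takes no time and is no camera call; for the wrist camera it gives the pose at the moment of the call.
- arm.job_done(): hands the job in, once; it reports no verdict.
Trained networks look in the newest picture that a camera, given by its name, has taken for a name from the list of things; names that differ only in an ending like _2 or _b are one class to them, and where a whole thing is asked for, a point or a joint stands for the part that bears it (a point fixed in the world has none). Each returns a list of dicts, best first, with "conf" (0 to 1); they miss things now and then, are a little off and sometimes report something else, mostly with a low value. They report only what shows in the picture. A call takes as long as a camera call.
- arm.boxes_of(camera, thing): "rect" ([centre column, centre row, width, height] as shares, 0 to 1, of the picture: columns of its width, rows of its height, round what is visible of it).
The state is a dict: "t": time; "joint_pos": joint angles; "joint_vel": joint speeds; "effort": joint torques, N m; "tcp_pos": TCP position; "tool_rot": TCP orientation; "force": force on the tool from outside, world axes, zero at the start; "ft_torque": the same for the moment, N m; "opening": finger opening in m.
Only numpy, scipy, OpenCV 4.12 (cv2) and the standard library are available. Lean on these libraries where they do the work, as an engineer would, in place of code of your own. Each camera call takes 0.05 s, during which the arm holds its last target.

## Working session

There is one attempt and no reset: what is moved stays moved. The work goes in short steps, Python scripts to look and compute and a tool call to move; the robot and the scene stay as the last step left them, time stands still between calls to the robot, and variables do not carry over. Pictures are saved under pics/ and viewed, and the job is handed in when it is done.

Besides the shell and the picture viewer there is one more tool, called after ">>>" in YAML: its name, and indented under it one key for each argument. apply_moves: Moves the arm, as the interface text tells. Its arguments: {"type":"object","properties":{"commands":{"type":"array"},"newtons":{"type":"number"}},"required":["commands"]}

```bash
mkdir -p pics; ls; python3 - <<'E'
from rig import arm
import cv2
s=arm.read_state(); print(s, arm.grip_depth)
for c in ["scene","side","wrist"]:
    m=arm.camera_model(c); print(c,m)
    im=arm.camera(c); cv2.imwrite(f"pics/{c}0.png",im[:,:,::-1])
    for th in ["basket","bail","bail_grip","red_can","yellow_can","mat"]:
        r=arm.boxes_of(c,th)
        print(c,th,[( [round(v*k,1) for v,k in zip(q["rect"],(512,384,512,384))],round(q["conf"],2)) for q in r[:2]])
print(arm.read_state()["t"])
E
```

```text
pics
{'t': 0.0, 'joint_pos': array([-0.02649795,  0.61588279, -0.01261709,  1.42493153,  0.00809128,
        1.10339558, -0.04040505]), 'joint_vel': array([-1.24326554e-03,  1.00506766e-05, -2.90587128e-05, -6.68402125e-04,
       -5.00564521e-04,  2.07823679e-04, -2.50413182e-04]), 'effort': array([ 5.37042069e-04, -4.58937871e+01,  2.08912762e-01, -1.65743172e+01,
       -6.11085235e-02,  2.03703978e-02,  2.53581929e-04]), 'tcp_pos': array([6.49189822e-01, 9.85933068e-06, 2.17494014e-01]), 'tool_rot': array([ 0.70708629,  0.7071261 , -0.00091799, -0.00089726]), 'force': array([-0.37347178,  0.39149155,  0.76846174]), 'ft_torque': array([-0.02024836,  0.01347692, -0.04549402]), 'opening': 0.0929530804668354} 0.0188
scene {'fovy': 43.3155156674595, 'cx': 260.5569629312722, 'cy': 196.43396627355574, 'cam_to_world': array([[ 0.84562147, -0.27351798,  0.45838003,  1.27277638],
       [ 0.53325683,  0.47100232, -0.70270475, -1.00002226],
       [-0.02369568,  0.8386565 ,  0.544145  ,  0.94397384],
       [ 0.        ,  0.        ,  0.        ,  1.        ]])}
scene basket [([263.0, 182.9
[... 1136 characters left out ...]
9668067498, 'cy': 192.75194761103145, 'cam_to_world': array([[ 9.99998793e-01,  1.26306222e-03,  9.05144728e-04,
         6.50622145e-01],
       [-1.46039498e-03,  9.62933940e-01,  2.69733375e-01,
         7.52347629e-02],
       [-5.30904545e-04, -2.69734371e-01,  9.62934622e-01,
         3.85514944e-01],
       [ 0.00000000e+00,  0.00000000e+00,  0.00000000e+00,
         1.00000000e+00]])}
wrist basket [([126.4, 41.8, 196.0, 83.6], 0.83)]
wrist bail [([69.2, 22.2, 62.8, 44.4], 0.76)]
wrist bail_grip [([68.9, 23.2, 63.9, 46.1], 0.77)]
wrist red_can [([281.7, 171.7, 49.8, 63.0], 0.63)]
wrist yellow_can [([180.6, 206.5, 61.7, 69.4], 0.61)]
wrist mat [([192.9, 303.8, 175.2, 98.0], 0.69)]
1.05
```

View pictures.

View pics/scene0.png

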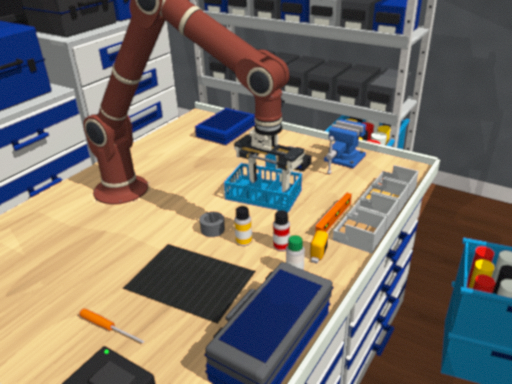

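View pics/side0.png

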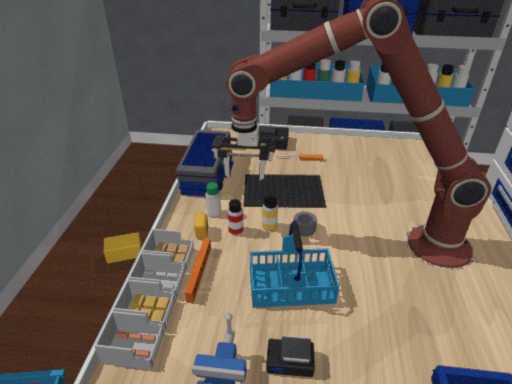

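View pics/wrist0.png

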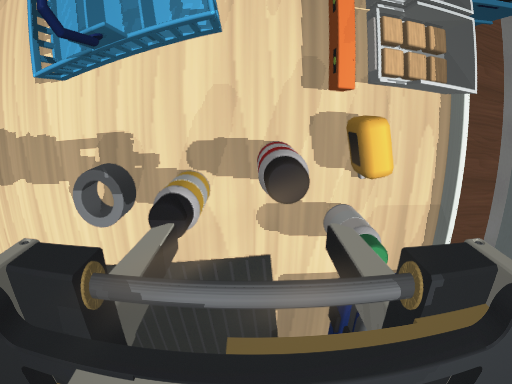

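```bash
cat > h.py <<'E'
import numpy as np, cv2
from scipy.optimize import least_squares
def ray(m,u,v,wrist=False):
    f=192/np.tan(np.radians(m["fovy"]/2)); x=(u-m["cx"]); y=(v-m["cy"])
    if wrist:
        r=np.hypot(x,y); th=r/f; d=np.array([x/r*np.sin(th),-y/r*np.sin(th),-np.cos(th)])
    else: d=np.array([x/f,-y/f,-1.])
    T=m["cam_to_world"]; d=T[:3,:3]@d; return T[:3,3],d/np.linalg.norm(d)
def proj(m,P,wrist=False):
    P=np.atleast_2d(P); T=m["cam_to_world"]; c=(P-T[:3,3])@T[:3,:3]
    f=192/np.tan(np.radians(m["fovy"]/2)); x,y,z=c[:,0],-c[:,1],-c[:,2]
    if wrist:
        rho=np.hypot(x,y); th=np.arctan2(rho,z); k=f*th/np.maximum(rho,1e-9)
    else: k=f/z
    return np.stack([m["cx"]+k*x,m["cy"]+k*y],1)
def onz(m,u,v,z,wrist=False):
    o,d=ray(m,u,v,wrist); return o+d*(z-o[2])/d[2]
def cyl(x,y,z0=0):
    a=np.linspace(0,2*np.pi,40); o=[]
    for z,r in [(0,.026),(.09,.026),(.09,.0215),(.125,.0215)]:
        o.append(np.stack([x+r*np.cos(a),y+r*np.sin(a),z0+z+0*a],1))
    return np.concatenate(o)
def canbox(m,x,y,w=False,z0=0):
    p=proj(m,cyl(x,y,z0),w); a=p.min(0);b=p.max(0); return np.r_[(a+b)/2,b-a]
def yawpts(L,x,y,yaw,z0=0):
    c,s=np.cos(yaw),np.sin(yaw); L=np.asarray(L,float)
    return np.stack([x+c*L[:,0]-s*L[:,1],y+s*L[:,0]+c*L[:,1],L[:,2]+z0],1)
def tri(obs):
    A=np.zeros((3,3));b=np.zeros(3)
    for o,d in obs:
        Q=np.eye(3)-np.outer(d,d);A+=Q;b+=Q@o
    return np.linalg.solve(A,b)
E
python3 - <<'E'
from rig import arm
from h import *
ms={c:arm.camera_model(c) for c in ["scene","side","wrist"]}
B={"red":dict(scene=(280,232.2,14.5,38.7),side=(232.6,217.3,18.2,39.1)),"yel":dict(scene=(244.8,227.6,21.4,34.2),side=(271,212.7,13.2,36.6)),}
W={"red":(281.7,171.7),"yel":(180.6,206.5)}
for k in B:
    r=least_squares(lambda p:np.concatenate([(canbox(ms[c],*p)-B[k][c])[:2] for c in B[k]]),[.7,.1]);print(k,r.x,r.fun)
    r2=least_squares(lambda p:(canbox(ms["wrist"],*p,True)[:2]-W[k]),[.7,.1]);print(k,r2.x,r2.fun)
    for c in ms: print(c,canbox(ms[c],*r.x,c=="wrist").round(1))
for c,(x,y,w,h) in dict(scene=(0,0,0,0)).items(): pass
s=cv2.imread("pics/scene0.png");d=cv2.imread("pics/side0.png")
cv2.imwrite("pics/sc_b.png",cv2.resize(s[125:225,205:325],None,fx=6,fy=6,interpolation=cv2.INTER_CUBIC)[:600,:800])
cv2.imwrite("pics/sd_b.png",cv2.resize(d[160:320,230:360],None,fx=3.7,fy=3.7,interpolation=cv2.INTER_CUBIC))
cv2.imwrite("pics/sc_m.png",cv2.resize(s[235:335,115:265],None,fx=5,fy=5,interpolation=cv2.INTER_CUBIC))
E
```

```text
red [0.68739121 0.00662386] [ 1.38280726 -0.64078902  1.28528501 -1.52812941]
red [0.6808088 0.0130119] [5.68434189e-14 0.00000000e+00]
scene [281.4 231.6  17.5  42.8]
side [233.9 215.8  16.   37.5]
wrist [287.5 177.4  55.1  66. ]
yel [ 0.57149812 -0.02729938] [-1.55014606 -1.85753067 -2.03281173 -0.47322549]
yel [ 0.57144049 -0.02746749] [0.00000000e+00 5.68434189e-14]
scene [243.2 225.7  18.1  42.1]
side [269.  212.2  15.7  37.2]
wrist [180.6 206.4  63.5  72.3]
```

View pics/sc_b.png

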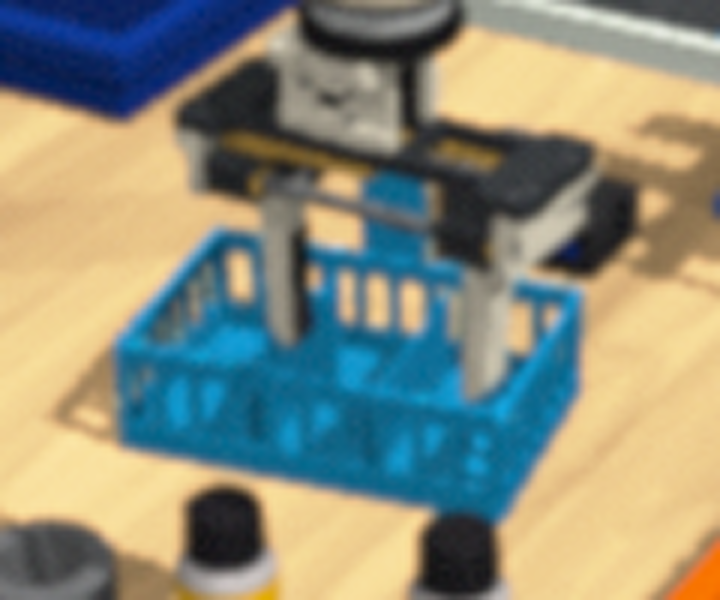

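View pics/sd_b.png

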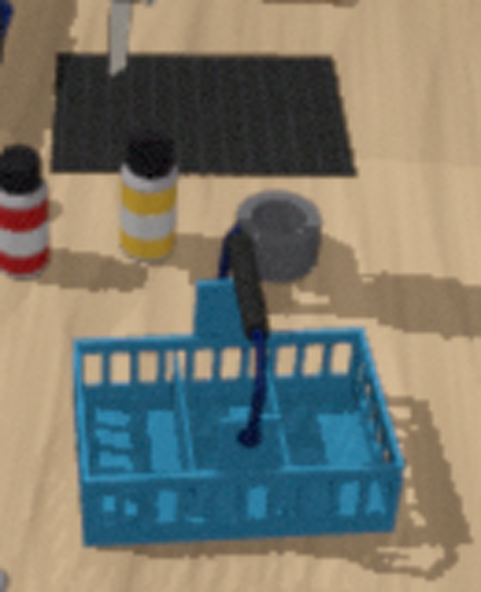

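View pics/sc_m.png

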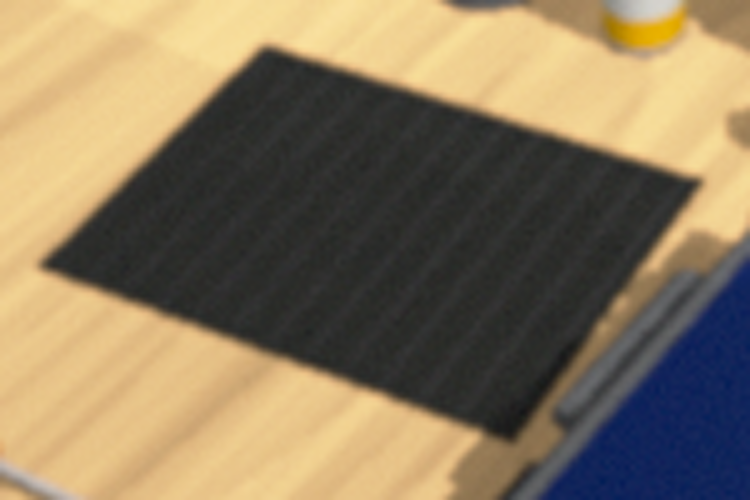

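```bash
python3 - <<'E'
from rig import arm
from h import *
ms={c:arm.camera_model(c) for c in ["scene","side","wrist"]}
def S(l,o,k): return np.array([(o[0]+x/k+.5/k-.5,o[1]+y/k+.5/k-.5) for x,y in l])
# basket: near x+ y+ naming by world
L,Wd,H=.12,.075,.075
side=S([(76,341),(362,328),(403,465),(84,478),(86,545),(392,530)],(230,160),3.7)
sideL=[(L,-Wd,H),(-L,-Wd,H),(-L,Wd,H),(L,Wd,H),(L,Wd,0),(-L,Wd,0)]
sc=S([(220,228),(582,290),(500,412),(118,348),(122,440),(495,518),(575,395)],(205,125),6)
scL=[(-L,Wd,H),(L,Wd,H),(L,-Wd,H),(-L,-Wd,H),(-L,-Wd,0),(L,-Wd,0),(L,Wd,0)]
def res(p,which="both"):
    o=[]
    if which!="sc": o.append((proj(ms["side"],yawpts(sideL,*p))-side).ravel())
    if which!="side": o.append((proj(ms["scene"],yawpts(scL,*p))-sc).ravel())
    return np.concatenate(o)
for w in ["both","sc","side"]:
    r=least_squares(res,[.48,.3,0],args=(w,));print(w,r.x,np.degrees(r.x[2]));
    if w=="both": print(r.fun.reshape(-1,2).round(1))
ml=[(-.155,.11,.003),(.155,.11,.003),(.155,-.11,.003),(-.155,-.11,.003)]
m=S([(268,47),(700,182),(512,438),(42,265)],(115,235),5)
m2=S([(333,56),(356,174),(50,172)],(230,160),3.7); ml2=[ml[3],ml[0],ml[1]]
for w in [0,1,2]:
    def f(p):
        a=(proj(ms["scene"],yawpts(ml,*p))-m).ravel(); b=(proj(ms["side"],yawpts(ml2,*p))-m2).ravel()
        return np.concatenate([a,b]) if w==0 else (a if w==1 else b)
    r=least_squares(f,[.5,-.2,0]);print("mat",r.x,np.degrees(r.x[2]),r.fun.reshape(-1,2).round(1).tolist())
E
```

```text
both [0.48014327 0.23322164 0.18229562] 10.444769646007495
[[-1.  -1. ]
 [ 0.7 -0.7]
 [ 0.9  0.4]
 [-0.4  0.8]
 [-0.9  0.4]
 [ 0.6  0.6]
 [-1.  -0.9]
 [ 0.3 -0.4]
 [ 0.2  0.7]
 [-1.4 -1.2]
 [-0.7  1.4]
 [ 0.9  1.5]
 [ 1.  -0.1]]
sc [0.47948905 0.23502919 0.17742764] 10.165854878373407
side [0.48015179 0.23242234 0.1841211 ] 10.549361786100395
mat [ 0.53543195 -0.25031881  0.10576684] 6.059993670994895 [[-0.6, -1.3], [1.2, -0.6], [0.2, 0.8], [-1.4, -0.2], [-0.3, -0.3], [0.1, 0.4], [-0.6, -0.0]]
mat [ 0.53604667 -0.25037927  0.10489874] 6.0102553193699455 [[-0.5, -1.3], [1.3, -0.5], [0.3, 1.0], [-1.2, -0.2]]
mat [ 0.53436787 -0.25112383  0.10599976] 6.0733386047618545 [[-0.1, -0.4], [0.3, 0.3], [-0.3, -0.1]]
```

```bash
cat > ov.py <<'E'
from h import *
def overlay(im,m,w,cans=(),polys=(),crop=None,k=4,name="o.png"):
    x0,y0,x1,y1=crop; o=cv2.resize(im[y0:y1,x0:x1],None,fx=k,fy=k,interpolation=cv2.INTER_CUBIC)
    def dr(P,c,cl=True):
        q=((proj(m,P,w)-[x0,y0]+.5)*k).round().astype(int); cv2.polylines(o,[q],cl,c,1,cv2.LINE_AA)
    for (x,y,z) in cans:
        C=cyl(x,y,z)
        for i in range(4): dr(C[40*i:40*i+40],(0,255,0))
    for P in polys: dr(P,(255,0,255))
    cv2.imwrite("pics/"+name,o)
E
python3 - <<'E'
from rig import arm
from ov import *
ms={c:arm.camera_model(c) for c in ["scene","side","wrist"]}
c=[(.684,.010,0),(.5714,-.0274,0)]
for n,cr,k in [("wrist",(130,120,330,250),4),("scene",(190,190,320,280),6),("side",(200,180,330,250),6)]:
    overlay(cv2.imread(f"pics/{n}0.png"),ms[n],n=="wrist",c,(),cr,k,f"ov_{n}.png")
B={"tape_roll":[],"white_can":[]}
for th in B:
    for n in ["scene","side"]:
        r=arm.boxes_of(n,th); print(th,n,[( [round(v*q,1) for v,q in zip(b["rect"],(512,384,512,384))],round(b["conf"],2)) for b in r[:2]])
        if r: print(onz(ms[n],r[0]["rect"][0]*512,r[0]["rect"][1]*384,.024 if th[0]=="t" else .062))
E
```

```text
tape_roll scene [([212.5, 225.1, 25.5, 26.5], 0.91), ([111.5, 325.2, 66.1, 30.6], 0.17)]
[ 0.45432671 -0.03275844  0.024     ]
tape_roll side [([304.4, 222.6, 20.9, 31.7], 0.85), ([290.7, 356.3, 52.3, 41.6], 0.22)]
[ 0.44770662 -0.03234919  0.024     ]
white_can scene []
white_can side [([212.8, 200.1, 14.9, 35.1], 0.61), ([292.6, 265.8, 90.9, 83.2], 0.33)]
[ 0.77618651 -0.07100711  0.062     ]
```

View pics/ov_wrist.png

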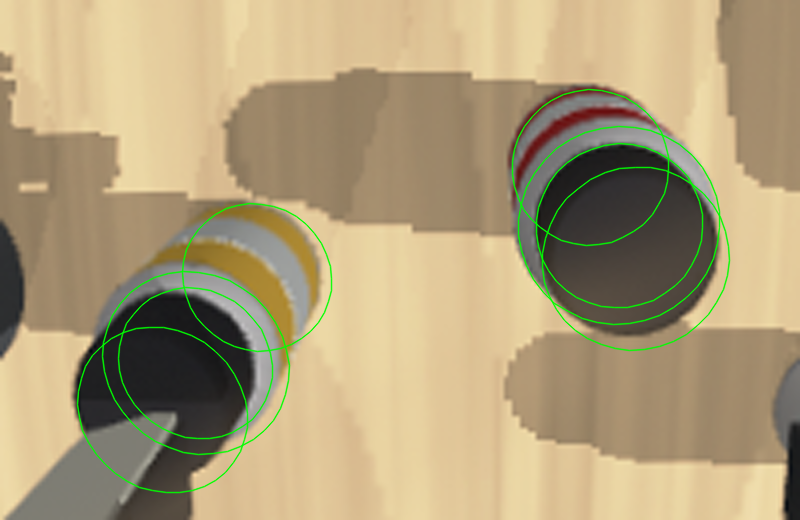

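View pics/ov_scene.png

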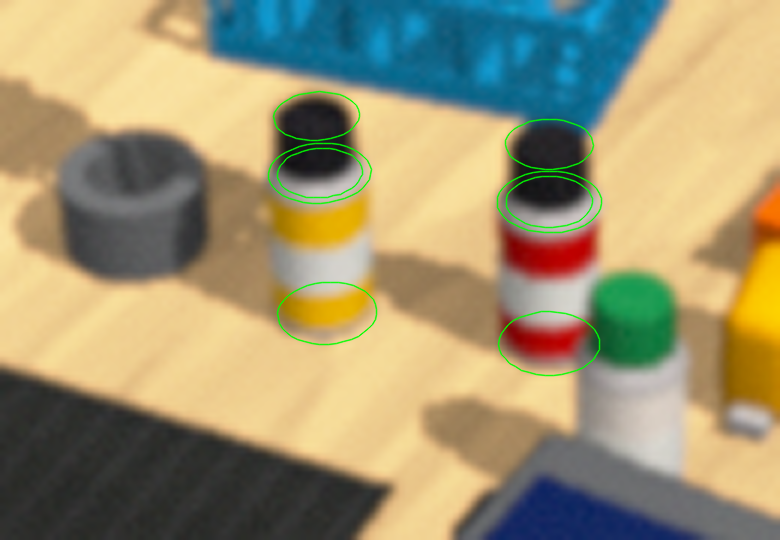

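View pics/ov_side.png

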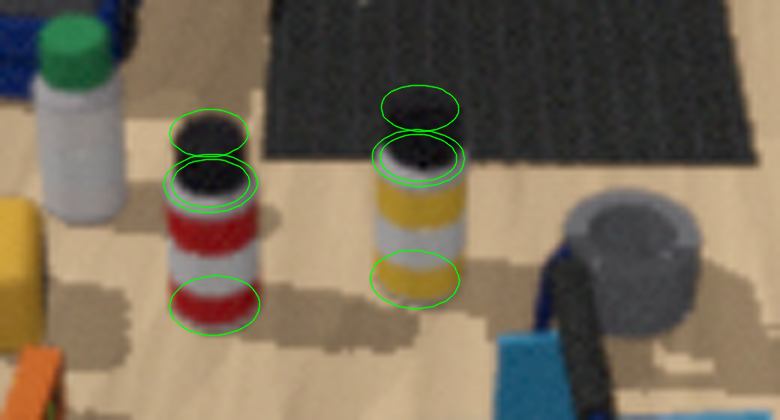

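>>> apply_moves:
  commands: [0,0,0,11,35,0,1,0,0,0,11,35,0,1,0,0,0,11,35,40,1,0,0,0,11,35,80,1,0,0,0,11,35,120,1,0,0,0,11,35,150,1,0,0,0,11,35,166,1,0,0,0,11,35,166,1]
  newtons: 20

```text
t: 2.05
tcp_pos: [0.6832, 0.0109, 0.0503]
tool_rot: [0.707, 0.707, -0.002, -0.002]
force: [-0.3, 0.8, 1.1]
opening: 0.093
```

```bash
python3 - <<'E'
from rig import arm
from ov import *
m=arm.camera_model("wrist"); im=arm.camera("wrist")[:,:,::-1].copy(); s=arm.read_state(); print(s["tcp_pos"],s["t"],s["force"])
overlay(im,m,True,[(.684,.011,0)],(),(0,0,512,384),1.5,"w1.png")
E
```

```text
[0.68489346 0.01096574 0.05250773] 2.1 [ 0.07245265 -0.78863675  0.03599706]
```

View pics/w1.png

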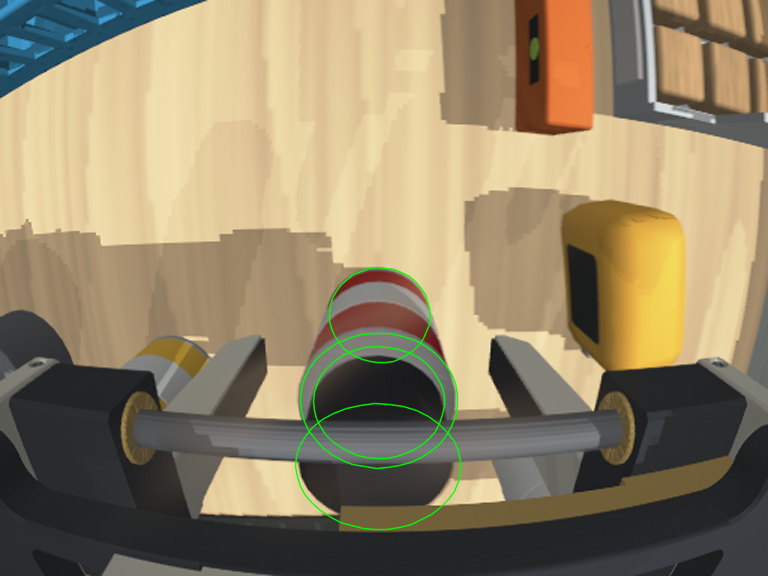

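>>> apply_moves:
  commands: [0,0,0,0,0,0,0.5,0,0,0,0,0,0,0.3,0,0,0,0,0,0,0.3,0,0,0,0,0,0,0.3,0,0,0,0,0,0,0.3,0,0,0,0,0,0,0.3]
  newtons: 20

```text
t: 2.7
tcp_pos: [0.6837, 0.011, 0.0528]
tool_rot: [0.707, 0.707, -0.001, -0.001]
force: [-3.6, -0.7, 3.9]
opening: 0.0519
```

>>> apply_moves:
  commands: [0,0,0,0,0,-20,0.3,0,0,0,0,0,-60,0.3,0,0,8,0,0,-100,0.3,0,0,16,0,0,-125,0.3,0,0,24,20,0,-125,0.3,0,0,32,40,-20,-125,0.3,0,0,40,60,-40,-125,0.3,0,0,40,60,-40,-125,0.3]
  newtons: 20

```text
t: 3.5
tcp_pos: [0.6414, 0.0771, 0.1764]
tool_rot: [0.905, 0.425, -0.002, -0.003]
force: [0.6, 0.2, -4.3]
opening: 0.0517
```

```bash
python3 - <<'E'
from rig import arm
from h import *
from scipy.spatial.transform import Rotation as R
s=arm.read_state(); Rm=R.from_quat(s["tool_rot"]).as_matrix(); p=s["tcp_pos"]
print(p,Rm.round(3),s["opening"],s["joint_pos"].round(2))
yaw=np.radians(10.4); b=np.array([.480+.077*np.cos(yaw),.233+.077*np.sin(yaw),p[2]])
print(b,(Rm.T@(b-p)*1000).round(1)); 
print("yaw now",np.degrees(np.arctan2(Rm[1,0],Rm[0,0])))
E
```

```text
[0.64135799 0.07713497 0.17641003] [[ 0.639  0.769 -0.006]
 [ 0.769 -0.639  0.004]
 [-0.    -0.007 -1.   ]] 0.05165999205994589 [-0.25  0.65  0.18  1.49 -0.13  1.01 -0.73]
[0.555735   0.24689997 0.17641003] [  75.9 -174.3    1.2]
yaw now 50.30817733980938
```

>>> apply_moves:
  commands: [0,0,8,10,-24,0,0.3,0,0,16,22,-50,0,0.3,0,0,24,36,-82,0,0.3,0,0,32,50,-115,0,0.3,0,0,40,62,-143,0,0.3,0,0,40,71,-163,0,0.3,0,0,40,76,-174,0,0.3,0,0,40,76,-174,0,0.3]
  newtons: 20

```text
t: 4.3
tcp_pos: [0.5596, 0.2431, 0.177]
tool_rot: [0.996, 0.089, -0.001, -0.0]
force: [-1.4, -1.2, -2.9]
opening: 0.0516
```

```bash
cat > look.py <<'E'
from rig import arm
from ov import *
import sys
from scipy.spatial.transform import Rotation as R
n=sys.argv[1]
cam=sys.argv[2].split(",")
s=arm.read_state(); Rm=R.from_quat(s["tool_rot"]).as_matrix(); p=s["tcp_pos"]
print(p.round(4),"yaw",np.degrees(np.arctan2(Rm[1,0],Rm[0,0])).round(2),"tilt",Rm[:,2].round(4),s["opening"].round(4),s["force"].round(1),s["t"],s["joint_pos"].round(2))
for c in cam:
    m=arm.camera_model(c); im=arm.camera(c)[:,:,::-1].copy(); cv2.imwrite(f"pics/{n}_{c}.png",im); np.save(f"pics/{n}_{c}.npy",m,allow_pickle=True)
E
python3 look.py c1 scene,side,wrist
python3 - <<'E'
from ov import *
yaw=np.radians(10.4);bx=.480,.233,yaw
H=.075
P=[yawpts([(a*.12,b*.075,H) for a,b in [(1,1),(1,-1),(-1,-1),(-1,1)]],*bx)]
P+=[yawpts([(x,-.071,.06),(x,.071,.06),(x,.071,.06)],*bx) for x in (-.036,.036)]
for c,cr,k in [("scene",(200,120,330,220),6),("side",(230,200,360,320),5),("wrist",(0,0,512,384),1.5)]:
    m=np.load(f"pics/c1_{c}.npy",allow_pickle=True).item()
    overlay(cv2.imread(f"pics/c1_{c}.png"),m,c=="wrist",[(.5557,.2469,.124)],P,cr,k,f"c1o_{c}.png")
E
```

```text
Traceback (most recent call last):
  File "look.py", line 8, in <module>
    print(p.round(4),"yaw",np.degrees(np.arctan2(Rm[1,0],Rm[0,0])).round(2),"tilt",Rm[:,2].round(4),s["opening"].round(4),s["force"].round(1),s["t"],s["joint_pos"].round(2))
                                                                                                    ^^^^^^^^^^^^^^^^^^
AttributeError: 'float' object has no attribute 'round'
Traceback (most recent call last):
FileNotFoundError: [Errno 2] No such file or directory: 'pics/c1_scene.npy'
```

```bash
sed -i 's/s\["opening"\].round(4)/round(s["opening"],4)/' look.py
cat > ovb.py <<'E'
from ov import *
import sys
n=sys.argv[1]; cans=eval(sys.argv[2]); bx=eval(sys.argv[3]); bx=(bx[0],bx[1],np.radians(bx[2])); crops=eval(sys.argv[4]); z=float(sys.argv[5]) if len(sys.argv)>5 else 0
P=[yawpts([(a*.12,b*.075,.075+z) for a,b in [(1,1),(1,-1),(-1,-1),(-1,1)]],*bx)]
P+=[yawpts([(x,-.071,.06+z),(x,.071,.06+z),(x,.071,.06+z)],*bx) for x in (-.036,.036)]
for c,(cr,k) in crops.items():
    m=np.load(f"pics/{n}_{c}.npy",allow_pickle=True).item()
    overlay(cv2.imread(f"pics/{n}_{c}.png"),m,c=="wrist",cans,P,cr,k,f"{n}o_{c}.png")
E
python3 look.py c1 scene,side,wrist
python3 ovb.py c1 "[(.5557,.2469,.124)]" "(.480,.233,10.4)" '{"scene":((200,120,330,220),6),"side":((230,200,360,320),5),"wrist":((0,0,512,384),1.5)}'
```

```text
[0.5596 0.2431 0.177 ] yaw 10.25 tilt [-1.3e-03  7.0e-04 -1.0e+00] 0.0516 [-1.4 -1.2 -2.9] 4.3 [-0.67  0.62  0.38  1.61 -0.27  0.97 -1.6 ]
```

View pics/c1o_scene.png

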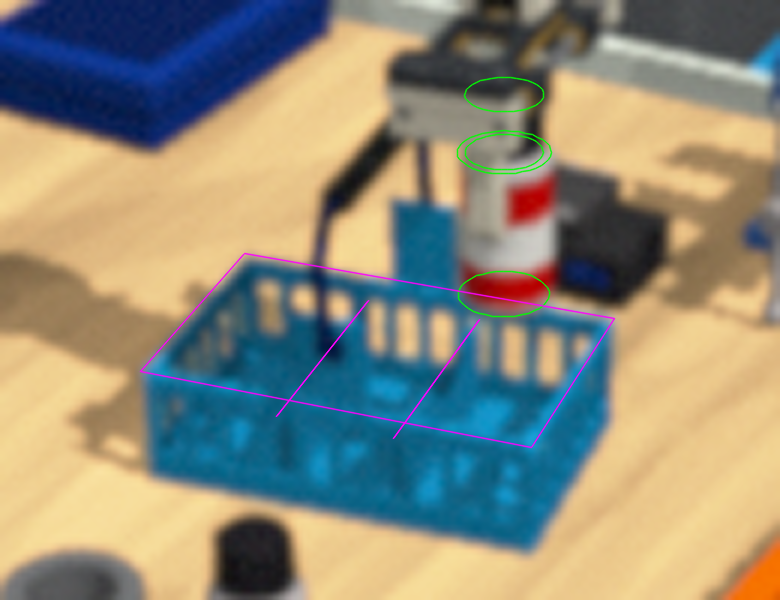

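View pics/c1o_side.png

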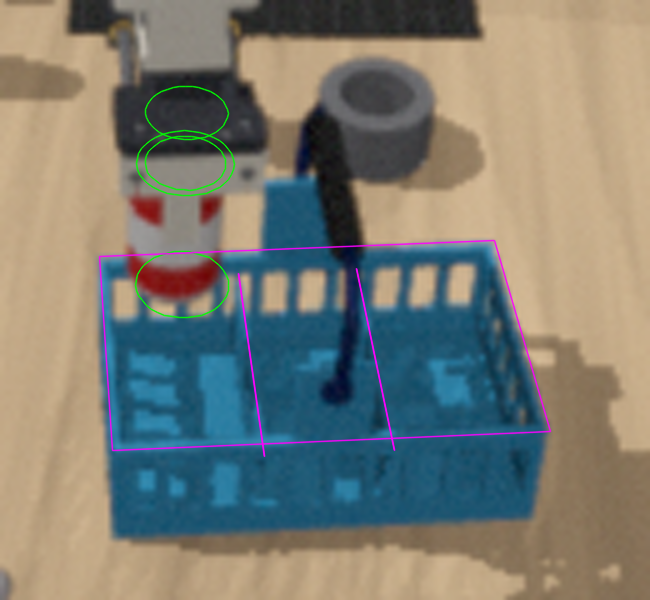

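View pics/c1o_wrist.png

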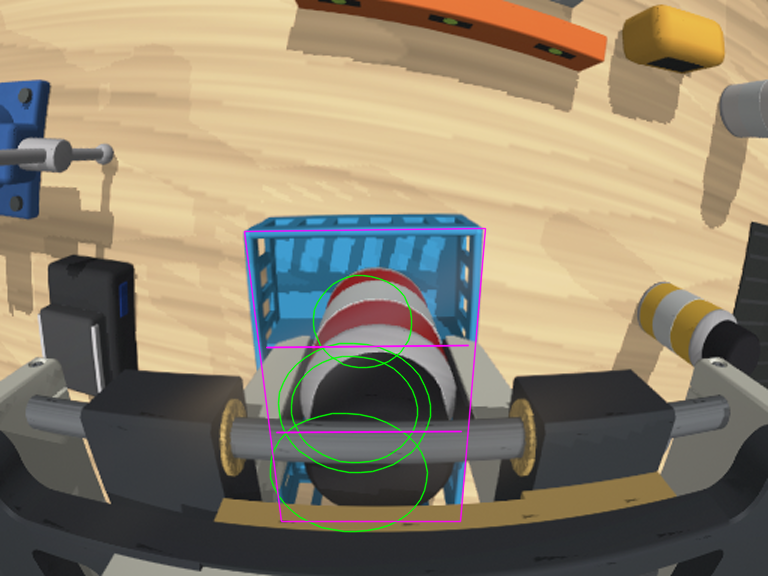

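```bash
cat > to.py <<'E'
from rig import arm
from h import *
import sys
from scipy.spatial.transform import Rotation as R
s=arm.read_state(); Rm=R.from_quat(s["tool_rot"]).as_matrix(); p=s["tcp_pos"]
yaw=np.degrees(np.arctan2(Rm[1,0],Rm[0,0]))
print(p.round(4),"yaw",yaw.round(2),"tilt",Rm[:,2].round(4),round(s["opening"],4),s["force"].round(1),s["t"],s["joint_pos"].round(2))
if len(sys.argv)>1:
    t=np.array(eval(sys.argv[1])); print("shift",(Rm.T@(t[:3]-p)*1000).round(1),"rotz",(-(t[3]-yaw)).round(1))
E
python3 to.py "(.5557,.2469,.062,10.4)"
```

```text
[0.5617 0.2385 0.1777] yaw 9.84 tilt [ 9.0e-04 -1.8e-03 -1.0e+00] 0.052 [ 0.1 -0.  -2.7] 4.45 [-0.67  0.62  0.39  1.61 -0.27  0.97 -1.6 ]
shift [ -4.5  -9.5 115.7] rotz -0.6
```

>>> apply_moves:
  commands: [0,0,0,-4.5,-9.5,0,0.3,0,0,0,-4.5,-9.5,0,0.3,0,0,0,-4.5,-9.5,20,0.3]
  newtons: 20

```text
t: 4.75
tcp_pos: [0.5568, 0.2505, 0.1602]
tool_rot: [0.996, 0.087, 0.003, -0.001]
force: [-0.0, -0.1, -2.5]
opening: 0.052
```

```bash
python3 look.py c2 wrist; python3 to.py "(.5557,.2469,.062,10.4)"
python3 ovb.py c2 "[(.5557,.2469,.105)]" "(.480,.233,10.4)" '{"wrist":((0,0,512,384),1.5)}'
```

```text
[0.5568 0.2505 0.1602] yaw 10.02 tilt [ 0.0065  0.0032 -1.    ] 0.052 [-0.  -0.1 -2.5] 4.75 [-0.69  0.63  0.38  1.63 -0.28  0.92 -1.6 ]
[0.5534 0.2492 0.1551] yaw 10.01 tilt [-0.0026 -0.0011 -1.    ] 0.0516 [-0.4 -0.8 -5.4] 4.8 [-0.68  0.64  0.38  1.64 -0.28  0.92 -1.6 ]
shift [ 2.1  2.6 93.1] rotz -0.4
```

View pics/c2o_wrist.png

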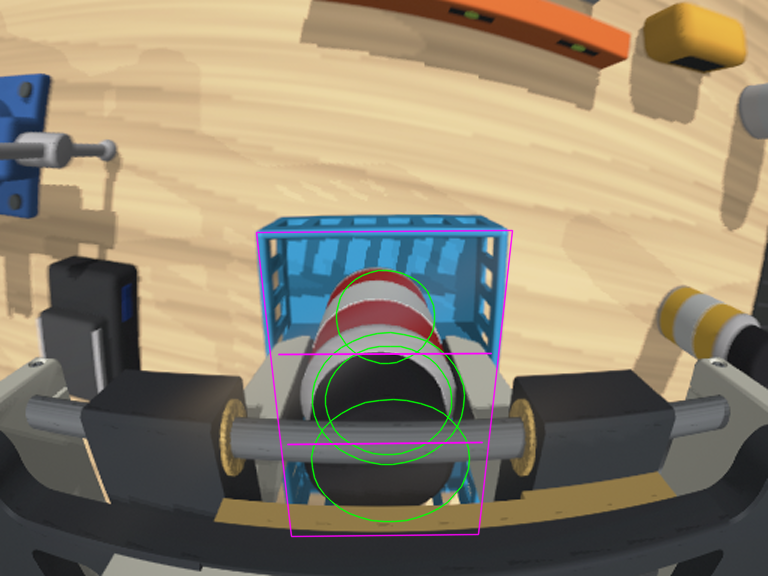

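>>> apply_moves:
  commands: [0,0,0,2,2,5,0.3,0,0,0,2,2,15,0.3,0,0,0,2,2,27,0.3,0,0,0,2,2,39,0.3,0,0,0,2,2,51,0.3,0,0,0,2,2,63,0.3,0,0,0,2,2,72,0.3,0,0,0,2,2,76,0.3]
  newtons: 20

```text
t: 5.6
tcp_pos: [0.5561, 0.2479, 0.0802]
tool_rot: [0.996, 0.087, -0.001, 0.0]
force: [-0.6, -0.2, -2.9]
opening: 0.0517
```

```bash
python3 look.py c3 wrist,side; python3 to.py "(.5557,.2469,.058,10.4)"
python3 ovb.py c3 "[(.5557,.2469,.03)]" "(.480,.233,10.4)" '{"wrist":((0,0,512,384),1.5),"side":((230,200,360,320),5)}'
```

```text
[0.5561 0.2479 0.0802] yaw 10.0 tilt [-1.9e-03 -8.0e-04 -1.0e+00] 0.0517 [-0.6 -0.2 -2.9] 5.6 [-0.66  0.73  0.34  1.7  -0.32  0.77 -1.56]
[0.5564 0.2479 0.0809] yaw 10.01 tilt [-1.1e-03 -5.0e-04 -1.0e+00] 0.0519 [-0.7 -0.4 -2.9] 5.7 [-0.66  0.73  0.34  1.7  -0.32  0.77 -1.56]
shift [-0.9  0.9 22.9] rotz -0.4
```

View pics/c3o_wrist.png

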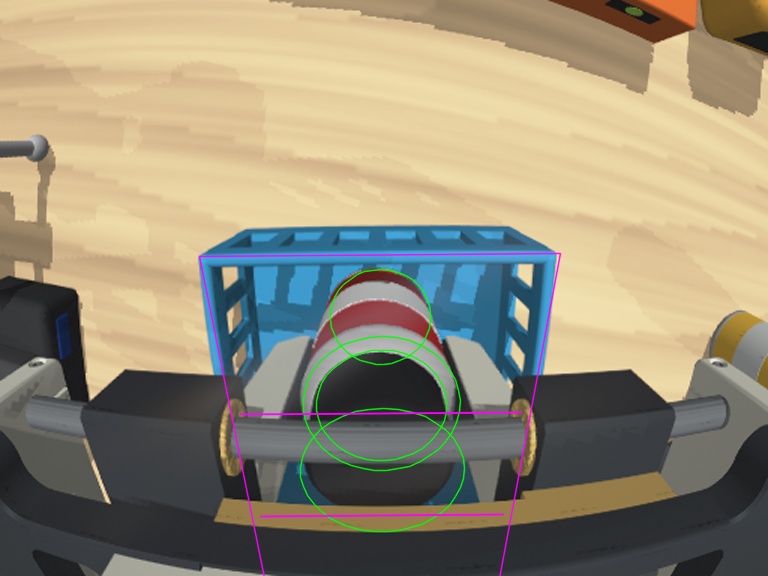

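View pics/c3o_side.png

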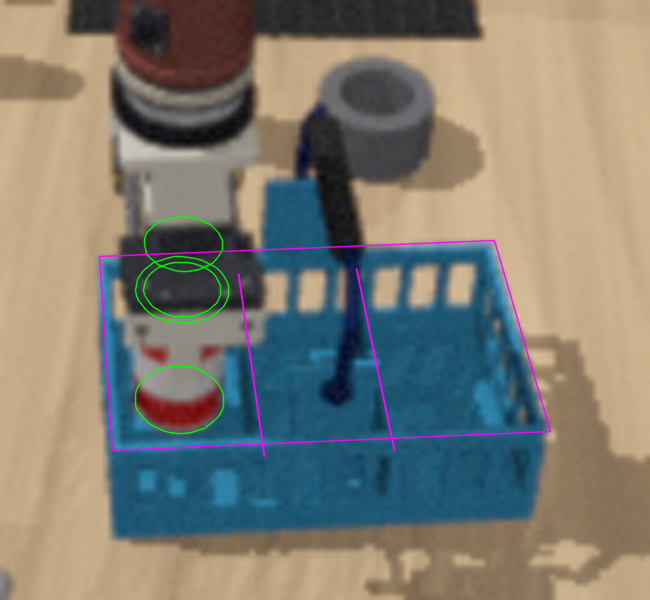

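>>> apply_moves:
  commands: [0,0,0,0,0,6,0.3,0,0,0,0,0,12,0.3,0,0,0,0,0,16,0.3,0,0,0,0,0,19,0.3,0,0,0,0,0,20,0.3,0,0,0,0,0,21,0.3,0,0,0,0,0,21,0.3]

```text
t: 6.4
tcp_pos: [0.5568, 0.2481, 0.0607]
tool_rot: [0.996, 0.087, 0.0, -0.0]
force: [0.5, -0.2, -3.0]
opening: 0.0516
```

>>> apply_moves:
  commands: [0,0,0,0,0,1,0.3,0,0,0,0,0,1,0.3,0,0,0,0,0,2,0.3,0,0,0,0,0,2,0.3]

```text
t: 6.8
tcp_pos: [0.5567, 0.248, 0.0586]
tool_rot: [0.996, 0.087, -0.0, -0.0]
force: [-0.3, -0.4, -3.5]
opening: 0.0522
```

>>> apply_moves:
  commands: [0,0,0,0,0,1,0.3,0,0,0,0,0,1,0.3,0,0,0,0,0,2,0.3,0,0,0,0,0,2,0.3]

```text
t: 7.2
tcp_pos: [0.5571, 0.2481, 0.0577]
tool_rot: [0.996, 0.087, 0.0, -0.0]
force: [-1.4, 0.7, 4.1]
opening: 0.0517
```

>>> apply_moves:
  commands: [0,0,0,0,0,0,0.58,0,0,0,0,0,0,0.64,0,0,0,0,0,0,0.7,0,0,0,0,0,0,0.74,0,0,0,0,0,0,0.74,0,0,0,0,0,-2,0.74]

```text
t: 7.8
tcp_pos: [0.5566, 0.2479, 0.0584]
tool_rot: [0.996, 0.087, -0.0, 0.0]
force: [0.5, -0.3, -0.5]
opening: 0.0687
```

```bash
python3 look.py c4 wrist; 
python3 ovb.py c4 "[(.5565,.248,.005)]" "(.480,.233,10.4)" '{"wrist":((0,0,512,384),1.5)}'
```

```text
[0.5566 0.2479 0.0584] yaw 10.0 tilt [-6.e-04 -3.e-04 -1.e+00] 0.0687 [ 0.5 -0.3 -0.5] 7.8 [-0.65  0.76  0.32  1.71 -0.34  0.72 -1.55]
```

View pics/c4o_wrist.png

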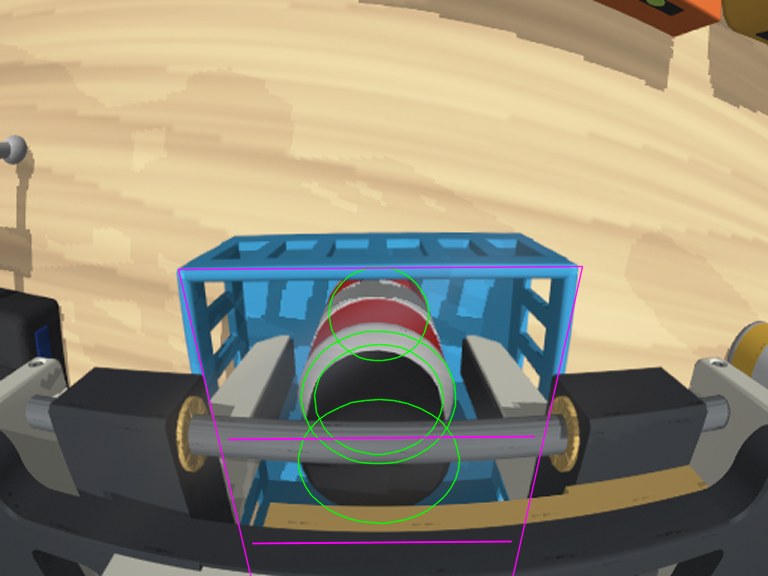

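>>> apply_moves:
  commands: [0,0,0,0,0,-10,0.74,0,0,0,0,0,-30,0.74,0,0,0,0,0,-60,0.74,0,0,0,0,0,-95,0.74,0,0,0,0,0,-130,0.74,0,0,0,0,0,-142,0.74,0,0,-8,0,20,-142,0.85,0,0,-16,0,50,-142,1]

```text
t: 8.65
tcp_pos: [0.5647, 0.2012, 0.2008]
tool_rot: [0.973, 0.23, 0.0, -0.001]
force: [0.0, -0.0, 0.0]
opening: 0.0804
```

```bash
python3 look.py c5 side; python3 to.py "(.568,-.0275,.2,90)"
```

```text
[0.5647 0.2012 0.2008] yaw 26.64 tilt [-1.0e-04  1.7e-03 -1.0e+00] 0.0804 [ 0. -0.  0.] 8.65 [-0.57  0.57  0.32  1.61 -0.2   1.   -1.3 ]
[0.5664 0.191  0.201 ] yaw 26.19 tilt [ 8.0e-04 -5.6e-03 -1.0e+00] 0.0841 [ 0.5 -5.1  0.3] 8.7 [-0.56  0.57  0.32  1.61 -0.2   1.   -1.29]
shift [-95.  196.8   2.2] rotz -63.8
```

>>> apply_moves:
  commands: [0,0,-8,-12,25,0,1,0,0,-16,-28,58,0,1,0,0,-24,-44,92,0,1,0,0,-32,-60,125,0,1,0,0,-40,-74,153,0,1,0,0,-48,-85,177,0,1,0,0,-56,-92,191,0,1,0,0,-64,-95,197,0,1]

```text
t: 9.5
tcp_pos: [0.5658, -0.023, 0.2002]
tool_rot: [0.707, 0.707, -0.001, 0.0]
force: [-0.2, 0.2, 0.5]
opening: 0.0932
```

>>> apply_moves:
  commands: [0,0,0,0,0,0,1,0,0,0,0,0,0,1]

```text
t: 9.7
tcp_pos: [0.5661, -0.0195, 0.2003]
tool_rot: [0.708, 0.706, -0.0, -0.001]
force: [0.2, 1.6, -0.6]
opening: 0.0929
```

```bash
python3 look.py c6 wrist,scene,side; python3 to.py "(.568,-.0275,.052,90)"
python3 ovb.py c6 "[(.568,-.0275,0),(.5565,.248,.005)]" "(.480,.233,10.2)" '{"wrist":((0,0,512,384),1.5),"scene":((200,120,330,220),6),"side":((230,200,360,320),5)}'
```

```text
[ 0.5661 -0.0195  0.2003] yaw 89.8 tilt [-9.e-04  7.e-04 -1.e+00] 0.0929 [ 0.2  1.6 -0.6] 9.7 [-0.02  0.5   0.02  1.7  -0.01  0.94  0.01]
[ 0.5664 -0.0187  0.2005] yaw 89.99 tilt [-3.e-04  4.e-04 -1.e+00] 0.0929 [0.3 0.5 0.3] 9.85 [-0.02  0.5   0.02  1.7  -0.01  0.94  0.01]
shift [ -8.8   1.7 148.5] rotz -0.0
```

View pics/c6o_wrist.png

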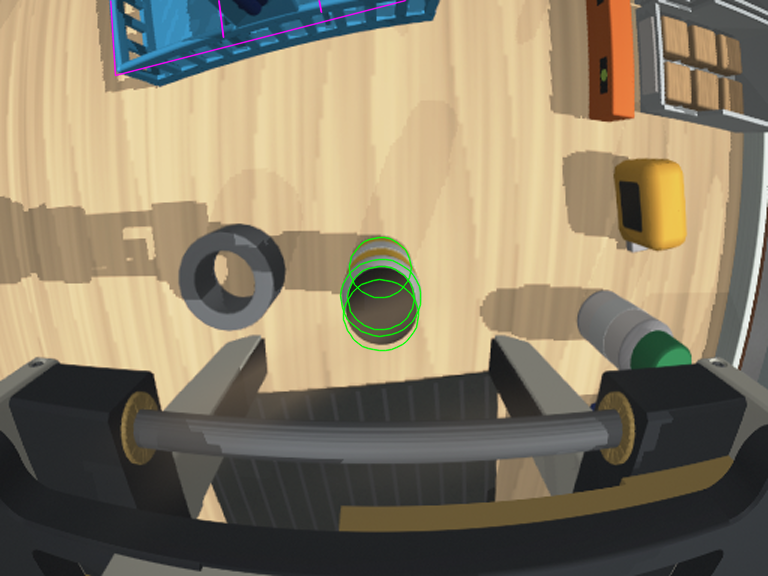

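View pics/c6o_scene.png

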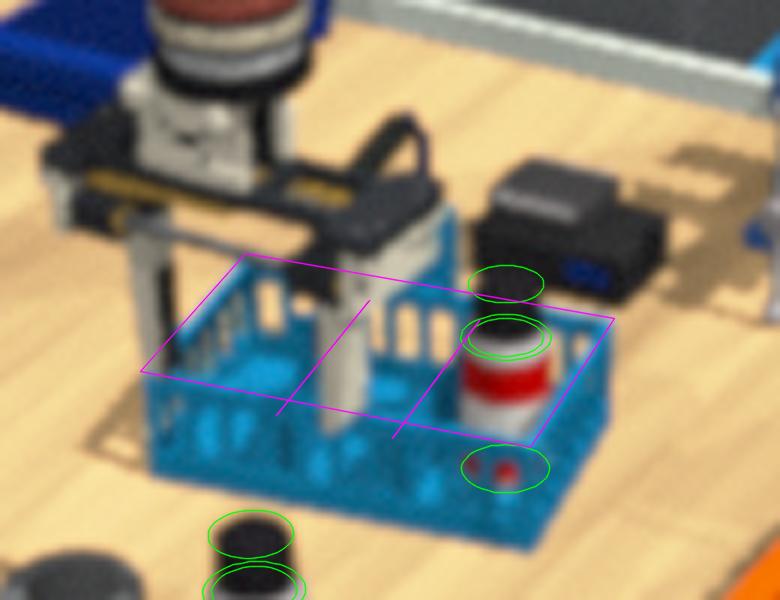

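View pics/c6o_side.png

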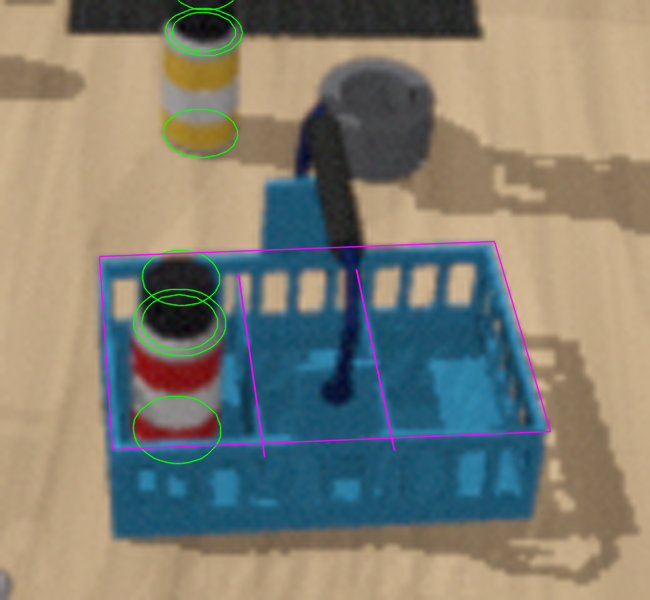

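>>> apply_moves:
  commands: [0,0,0,-9,2,0,1,0,0,0,-9,2,20,1,0,0,0,-9,2,60,1,0,0,0,-9,2,100,1,0,0,0,-9,2,130,1,0,0,0,-9,2,146,1,0,0,0,-9,2,148,1,0,0,0,-9,2,148,1]

```text
t: 10.65
tcp_pos: [0.5687, -0.0291, 0.0526]
tool_rot: [0.707, 0.707, -0.0, 0.0]
force: [-0.4, 0.2, 1.0]
opening: 0.093
```

>>> apply_moves:
  commands: [0,0,0,0,0,0,0.5,0,0,0,0,0,0,0.3,0,0,0,0,0,0,0.3,0,0,0,0,0,0,0.3,0,0,0,0,0,0,0.3,0,0,0,0,0,0,0.3]
  newtons: 20

```text
t: 11.25
tcp_pos: [0.5684, -0.0289, 0.0528]
tool_rot: [0.707, 0.707, -0.0, -0.0]
force: [-0.6, 0.2, 0.9]
opening: 0.0519
```

```bash
python3 to.py "(.43,.06,.18,190.4)"
```

```text
[ 0.5684 -0.0289  0.0528] yaw 90.0 tilt [-0.  0. -1.] 0.0519 [-0.6  0.2  0.9] 11.25 [ 0.    0.7   0.01  1.83 -0.02  0.61  0.03]
shift [  88.9 -138.4 -127.2] rotz -100.4
```

>>> apply_moves:
  commands: [0,0,0,0,0,-20,0.3,0,0,0,0,0,-60,0.3,0,0,-8,0,0,-100,0.3,0,0,-16,0,0,-125,0.3,0,0,-24,15,-15,-127,0.3,0,0,-32,35,-35,-127,0.3,0,0,-40,55,-55,-127,0.3,0,0,-48,70,-70,-127,0.3]

```text
t: 12.05
tcp_pos: [0.496, 0.0423, 0.179]
tool_rot: [0.355, 0.935, -0.0, -0.001]
force: [0.4, 0.0, -2.7]
opening: 0.0517
```

```bash
python3 to.py "(.45,.09,.18,190.4)"
```

```text
[0.496  0.0423 0.179 ] yaw 138.4 tilt [-2.9e-03  2.0e-04 -1.0e+00] 0.0517 [ 0.4  0.  -2.7] 12.05 [ 0.03  0.44 -0.23  1.9   0.13  0.82  0.58]
shift [66.1  5.1 -0.8] rotz -52.0
```

>>> apply_moves:
  commands: [0,0,-8,10,1,0,0.3,0,0,-16,25,2,0,0.3,0,0,-24,40,3,0,0.3,0,0,-32,52,4,0,0.3,0,0,-40,60,5,0,0.3,0,0,-48,66,5,0,0.3,0,0,-52,66,5,0,0.3,0,0,-52,66,5,0,0.3]

```text
t: 12.85
tcp_pos: [0.4519, 0.0886, 0.1791]
tool_rot: [-0.087, 0.996, -0.0, -0.001]
force: [0.3, -0.6, -3.7]
opening: 0.0516
```

```bash
python3 to.py "(.4043,.2192,.18,190.4)"
```

```text
[0.4519 0.0886 0.1791] yaw -170.01 tilt [-1.7e-03 -4.0e-04 -1.0e+00] 0.0516 [ 0.3 -0.6 -3.7] 12.85 [ 0.11  0.42 -0.49  1.99  0.27  0.8   1.22]
shift [ 24.3 136.9  -0.9] rotz -360.4
```

>>> apply_moves:
  commands: [0,0,0,4,15,0,0.3,0,0,0,9,42,0,0.3,0,0,0,14,72,0,0.3,0,0,0,19,100,0,0.3,0,0,0,22,122,0,0.3,0,0,0,24,133,0,0.3,0,0,0,24,137,0,0.3,0,0,0,24,137,0,0.3]

```text
t: 13.65
tcp_pos: [0.4055, 0.2191, 0.1794]
tool_rot: [-0.087, 0.996, -0.0, -0.0]
force: [0.8, 0.4, -3.5]
opening: 0.0521
```

```bash
python3 look.py d1 wrist,side;python3 to.py "(.4043,.2192,.08,-169.6)"
python3 ovb.py d1 "[(.4043,.2192,.126),(.5565,.248,.005)]" "(.480,.233,10.2)" '{"wrist":((0,0,512,384),1.5),"side":((230,180,390,320),4.2)}'
```

```text
[0.4055 0.2191 0.1794] yaw -170.05 tilt [-3.e-04 -8.e-04 -1.e+00] 0.0521 [ 0.8  0.4 -3.5] 13.65 [-0.18  0.42 -0.5   1.99  0.27  0.8   0.91]
[0.4058 0.2182 0.1794] yaw -170.14 tilt [-3.0e-04 -1.3e-03 -1.0e+00] 0.0519 [ 0.3 -0.7 -3.6] 13.75 [-0.18  0.42 -0.5   1.99  0.27  0.8   0.91]
shift [ 1.3  1.4 99.4] rotz -0.5
```

View pics/d1o_wrist.png

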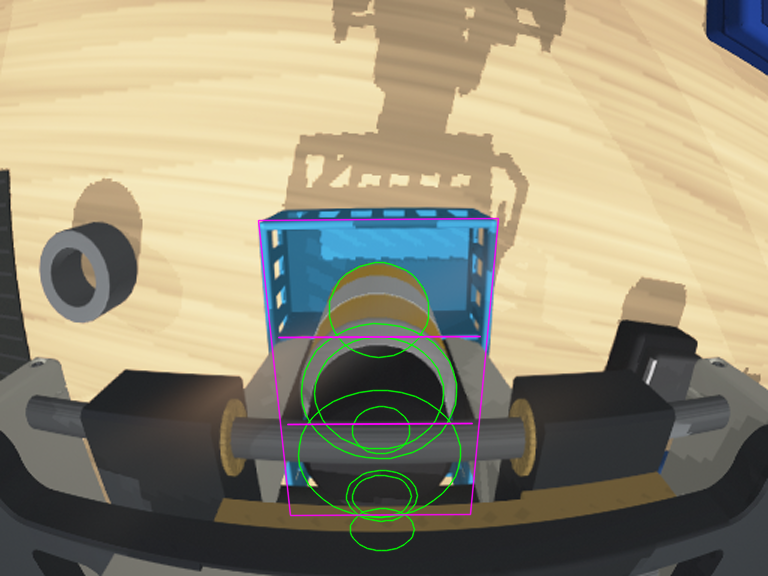

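View pics/d1o_side.png

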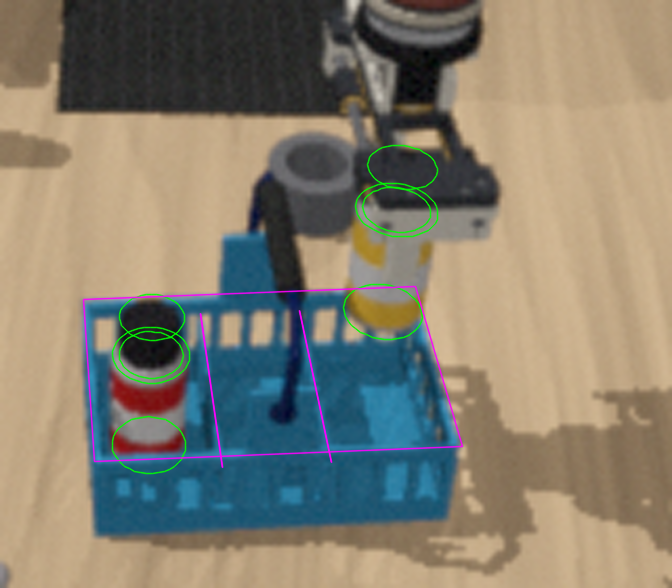

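>>> apply_moves:
  commands: [0,0,0,1,1,5,0.3,0,0,0,1,1,20,0.3,0,0,0,1,1,37,0.3,0,0,0,1,1,54,0.3,0,0,0,1,1,70,0.3,0,0,0,1,1,84,0.3,0,0,0,1,1,94,0.3,0,0,0,1,1,99,0.3]

```text
t: 14.55
tcp_pos: [0.404, 0.2198, 0.0797]
tool_rot: [-0.087, 0.996, -0.0, -0.001]
force: [-0.2, -0.1, -2.8]
opening: 0.0517
```

```bash
python3 look.py d2 wrist,side;python3 to.py "(.4043,.2192,.058,-169.6)"
python3 ovb.py d2 "[(.4043,.2192,.028)]" "(.480,.233,10.2)" '{"wrist":((0,0,512,384),1.5)}'
```

```text
[0.404  0.2198 0.0797] yaw -170.06 tilt [-1.2e-03 -9.0e-04 -1.0e+00] 0.0517 [-0.2 -0.1 -2.8] 14.55 [-0.27  0.57 -0.39  2.1   0.41  0.55  0.78]
[0.404  0.2202 0.0802] yaw -170.02 tilt [-9.e-04 -6.e-04 -1.e+00] 0.0517 [-0.7 -0.5 -3.1] 14.65 [-0.27  0.57 -0.4   2.1   0.41  0.55  0.78]
shift [-0.1 -1.  22.2] rotz -0.4
```

View pics/d2o_wrist.png

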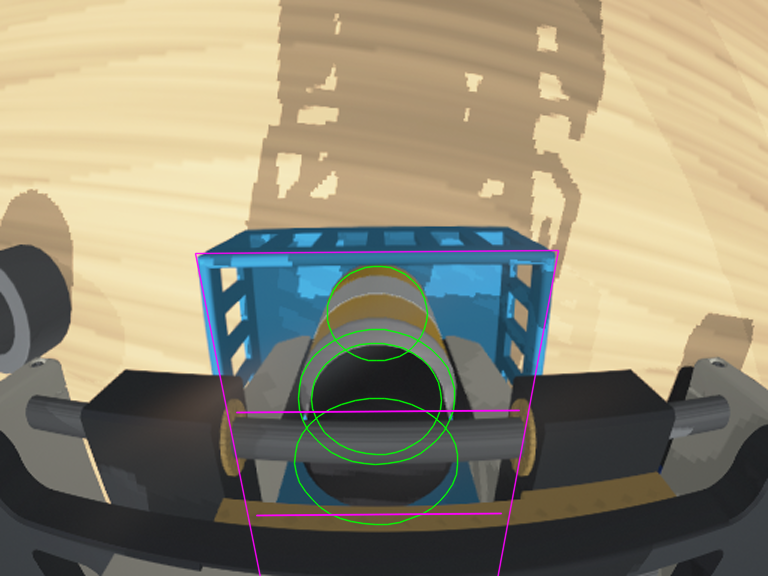

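>>> apply_moves:
  commands: [0,0,0,0,0,6,0.3,0,0,0,0,0,12,0.3,0,0,0,0,0,16,0.3,0,0,0,0,0,18,0.3,0,0,0,0,0,19,0.3,0,0,0,0,0,20,0.3,0,0,0,0,0,20,0.3]

```text
t: 15.35
tcp_pos: [0.4041, 0.2206, 0.0607]
tool_rot: [-0.087, 0.996, 0.0, 0.0]
force: [0.6, -0.4, -3.9]
opening: 0.0517
```

>>> apply_moves:
  commands: [0,0,0,0,0,1,0.3,0,0,0,0,0,1,0.3,0,0,0,0,0,2,0.3,0,0,0,0,0,2,0.3]

```text
t: 15.75
tcp_pos: [0.4041, 0.2205, 0.0586]
tool_rot: [-0.087, 0.996, 0.0, -0.0]
force: [0.6, -0.8, -2.8]
opening: 0.052
```

>>> apply_moves:
  commands: [0,0,0,0,0,1,0.3,0,0,0,0,0,1,0.3,0,0,0,0,0,1.5,0.3,0,0,0,0,0,1.5,0.3]

```text
t: 16.15
tcp_pos: [0.4042, 0.2206, 0.0577]
tool_rot: [-0.087, 0.996, -0.0, 0.0]
force: [-0.9, -0.7, 4.5]
opening: 0.0516
```

Contact felt. I release the can and lift clear.

>>> apply_moves:
  commands: [0,0,0,0,0,0,0.58,0,0,0,0,0,0,0.64,0,0,0,0,0,0,0.7,0,0,0,0,0,0,0.74,0,0,0,0,0,0,0.74,0,0,0,0,0,-2,0.74]

```text
t: 16.75
tcp_pos: [0.404, 0.2204, 0.059]
tool_rot: [-0.087, 0.996, -0.0, -0.0]
force: [0.3, -0.5, -0.4]
opening: 0.0685
```

>>> apply_moves:
  commands: [0,0,0,0,0,-10,0.74,0,0,0,0,0,-30,0.74,0,0,0,0,0,-60,0.74,0,0,0,0,0,-100,0.74,0,0,0,0,0,-140,0.74,0,0,0,0,0,-180,0.74,0,0,0,0,0,-210,0.74,0,0,0,0,0,-210,0.74]

```text
t: 17.55
tcp_pos: [0.4059, 0.2223, 0.2739]
tool_rot: [-0.087, 0.996, 0.002, 0.005]
force: [1.0, -0.6, -0.1]
opening: 0.0689
```

```bash
python3 look.py e1 wrist,side,scene;python3 to.py "(.480,.233,.26,190.4)"
python3 ovb.py e1 "[(.404,.2205,.005),(.5565,.248,.005)]" "(.480,.233,10.2)" '{"wrist":((0,0,512,384),1.5),"side":((230,180,390,320),5),"scene":((200,120,330,220),6)}'
```

```text
[0.4059 0.2223 0.2739] yaw -169.99 tilt [ 0.009   0.0047 -0.9999] 0.0689 [ 1.  -0.6 -0.1] 17.55 [-0.12  0.3  -0.56  1.85  0.19  1.03  0.99]
[0.4035 0.2199 0.2688] yaw -170.0 tilt [-1.e-03 -9.e-04 -1.e+00] 0.0689 [ 0.5  0.9 -0.1] 17.7 [-0.12  0.31 -0.56  1.86  0.19  1.03  0.99]
shift [-77.6  -0.4   8.7] rotz -360.4
```

View pics/e1o_wrist.png

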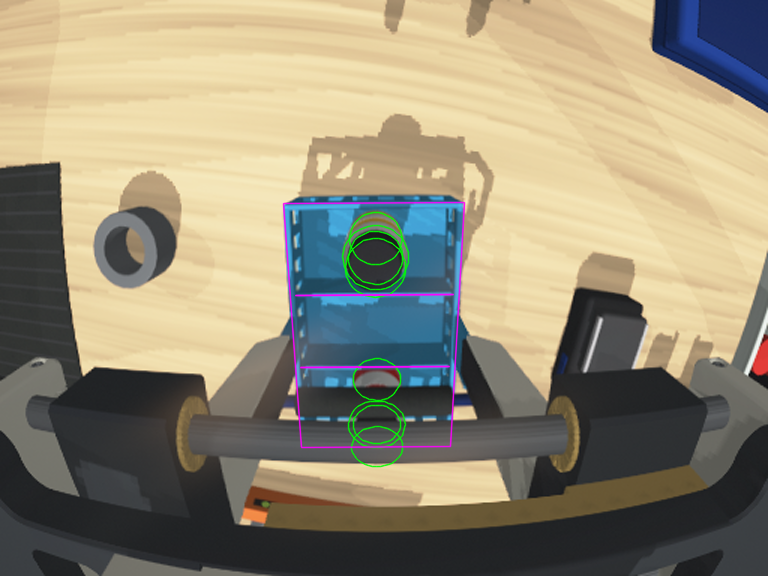

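View pics/e1o_side.png

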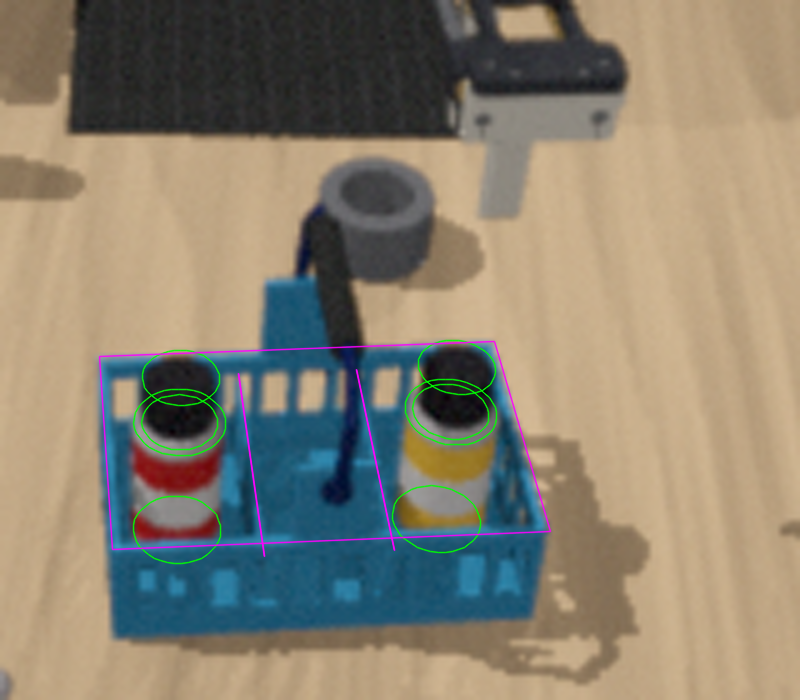

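View pics/e1o_scene.png

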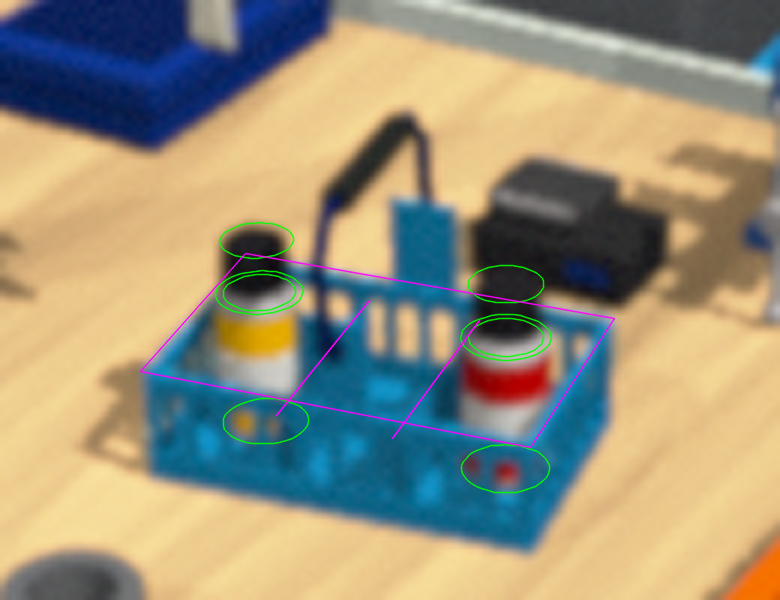

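```bash
python3 - <<'E'
from rig import arm
from ov import *
ms={c:np.load(f"pics/e1_{c}.npy",allow_pickle=True).item() for c in ["scene","side"]}
bx=(.480,.233,np.radians(10.2))
def grip(t,off=(0,0)): return yawpts([(.078*np.sin(t),y,.115+.078*np.cos(t)) for y in (-.05,0,.05)],bx[0]+off[0],bx[1]+off[1],bx[2])
for t in (-6,-3,0,3,6):
    for c in ms: print(t,c,proj(ms[c],grip(np.radians(t))).round(1).tolist(),end=" ")
    print()
for c in ms: print(c,[( [round(v*q,1) for v,q in zip(b["rect"],(512,384,512,384))],round(b["conf"],2)) for b in arm.boxes_of(c,"bail_grip")[:2]])
for c,cr,k in [("scene",(240,120,300,170),12),("side",(270,200,330,260),10)]:
    im=cv2.imread(f"pics/e1_{c}.png")
    P=[grip(np.radians(t)) for t in (0,)]
    x0,y0,x1,y1=cr
    o=cv2.resize(im[y0:y1,x0:x1],None,fx=k,fy=k,interpolation=cv2.INTER_CUBIC)
    for t,col in ((-5,(255,0,0)),(0,(0,255,0)),(5,(0,0,255))):
        q=((proj(ms[c],grip(np.radians(t)))-[x0,y0]+.5)*k).astype(int); cv2.polylines(o,[q],False,col,1)
        
    cv2.imwrite(f"pics/grip_{c}.png",o)
E
```

```text
-6 scene [[254.1, 153.2], [259.8, 146.7], [265.2, 140.4]] -6 side [[295.2, 224.7], [297.7, 236.8], [300.4, 249.7]] 
-3 scene [[255.2, 153.3], [260.9, 146.8], [266.3, 140.5]] -3 side [[293.8, 224.7], [296.2, 236.7], [298.9, 249.7]] 
0 scene [[256.4, 153.5], [262.0, 146.9], [267.4, 140.7]] 0 side [[292.3, 224.7], [294.7, 236.7], [297.3, 249.7]] 
3 scene [[257.5, 153.7], [263.1, 147.1], [268.5, 140.9]] 3 side [[290.9, 224.8], [293.2, 236.8], [295.8, 249.8]] 
6 scene [[258.7, 154.0], [264.2, 147.4], [269.6, 141.1]] 6 side [[289.4, 224.9], [291.7, 237.0], [294.2, 249.9]] 
scene [([261.7, 159.1, 20.2, 43.2], 0.6), ([283.4, 183.1, 17.4, 35.8], 0.43)]
side [([297.5, 251.9, 11.0, 63.4], 0.58)]
```

View pics/grip_scene.png

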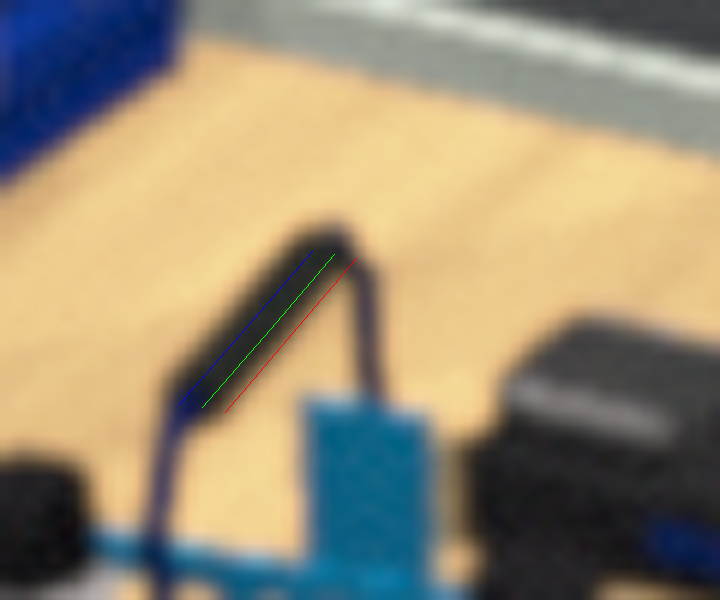

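View pics/grip_side.png

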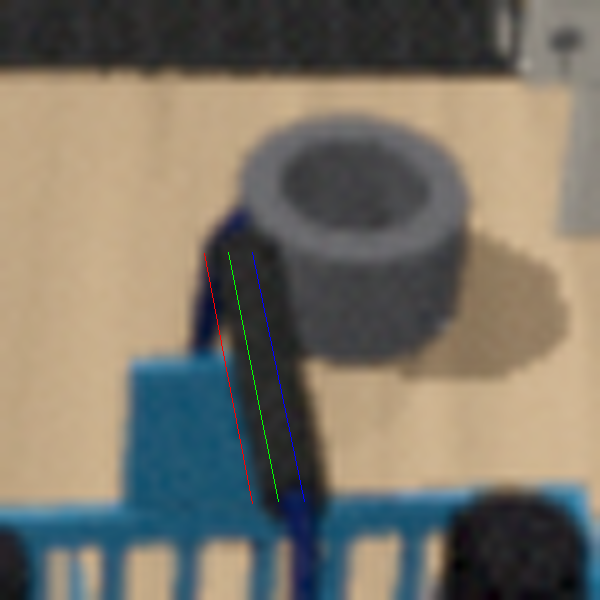

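```bash
python3 to.py "(.4735,.2318,.27,-259.8)"
```

```text
[0.4032 0.2198 0.2679] yaw -169.99 tilt [-0.0028 -0.0015 -1.    ] 0.0688 [ 0.1 -0.6 -1. ] 17.8 [-0.12  0.31 -0.56  1.86  0.19  1.03  0.99]
shift [-71.3  -0.4  -2.3] rotz 89.8
```

>>> apply_moves:
  commands: [0,0,8,0,0,0,0.9,0,0,16,-10,0,0,1,0,0,24,-22,0,0,1,0,0,32,-34,0,0,1,0,0,40,-46,0,0,1,0,0,48,-58,0,0,1,0,0,56,-67,0,0,1,0,0,64,-71,0,0,1]

```text
t: 18.6
tcp_pos: [0.4741, 0.2325, 0.2673]
tool_rot: [0.457, 0.89, -0.001, -0.001]
force: [0.2, 1.0, 0.3]
opening: 0.093
```

>>> apply_moves:
  commands: [0,0,8,0,0,0,1,0,0,16,0,0,0,1,0,0,24,0,0,0,1,0,0,26,0,0,0,1,0,0,26,0,0,0,1]

```text
t: 19.1
tcp_pos: [0.4733, 0.2327, 0.2677]
tool_rot: [0.643, 0.766, -0.002, -0.001]
force: [0.2, 0.6, -0.4]
opening: 0.0931
```

```bash
python3 look.py f1 wrist;python3 to.py "(.4735,.2318,.174,100.2)"
python3 - <<'E'
from ov import *
m=np.load("pics/f1_wrist.npy",allow_pickle=True).item()
bx=(.480,.233,np.radians(10.2)); t=np.radians(-5)
P=[yawpts([(.078*np.sin(t)+dx,y,.115+.078*np.cos(t)) for dx,y in ((-.01,-.05),(-.01,.05),(.01,.05),(.01,-.05))],*bx)]
P+=[yawpts([(a*.12,b*.075,.075) for a,b in [(1,1),(1,-1),(-1,-1),(-1,1)]],*bx)]
overlay(cv2.imread("pics/f1_wrist.png"),m,True,[(.404,.2205,.005),(.5565,.248,.005)],P,(0,0,512,384),1.5,"f1o.png")
E
```

```text
[0.4733 0.2327 0.2677] yaw 100.04 tilt [-0.0029 -0.0016 -1.    ] 0.0931 [ 0.2  0.6 -0.4] 19.1 [-0.38  0.38 -0.17  1.7   0.07  1.07 -0.4 ]
[0.4734 0.2327 0.2679] yaw 100.08 tilt [-0.0025 -0.0014 -1.    ] 0.093 [ 0.1 -0.   0.7] 19.15 [-0.38  0.38 -0.17  1.7   0.07  1.07 -0.4 ]
shift [-0.8  0.2 93.9] rotz -0.1
```

View pics/f1o.png

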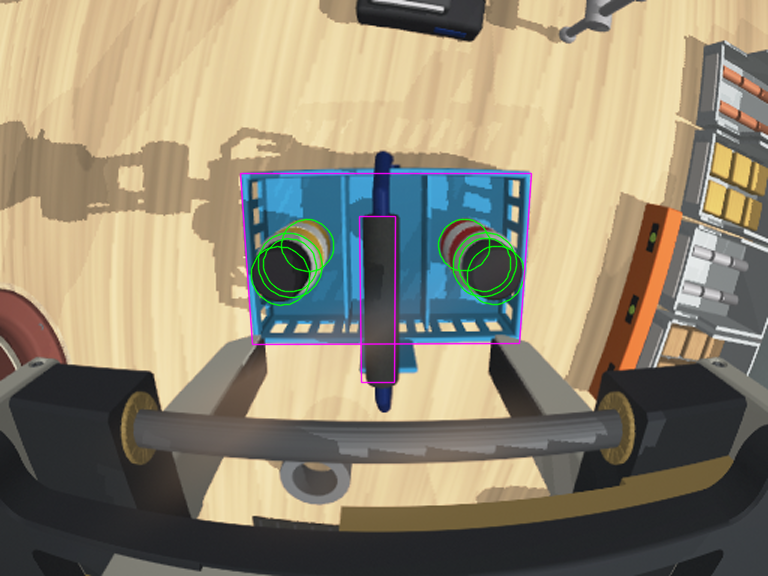

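>>> apply_moves:
  commands: [0,0,0,-1,0,10,1,0,0,0,-1,0,28,1,0,0,0,-1,0,48,1,0,0,0,-1,0,66,1,0,0,0,-1,0,80,1,0,0,0,-1,0,90,1,0,0,0,-1,0,94,1,0,0,0,-1,0,94,1]

```text
t: 19.95
tcp_pos: [0.474, 0.2317, 0.1746]
tool_rot: [0.643, 0.766, -0.001, -0.0]
force: [-0.7, -0.2, 0.3]
opening: 0.0926
```

```bash
python3 look.py f2 wrist,scene,side;python3 to.py "(.4735,.2318,.174,100.2)"
python3 - <<'E'
import cv2,numpy as np
w=cv2.imread("pics/f2_wrist.png");s=cv2.imread("pics/f2_scene.png")[110:230,200:330];d=cv2.imread("pics/f2_side.png")[190:320,230:360]
r=lambda i:cv2.resize(i,(400,300),interpolation=cv2.INTER_CUBIC)
cv2.imwrite("pics/f2m.png",np.vstack([np.hstack([r(w),r(s)]),np.hstack([r(d),r(d)*0])]))
E
```

```text
[0.474  0.2317 0.1746] yaw 100.01 tilt [-1.1e-03 -5.0e-04 -1.0e+00] 0.0926 [-0.7 -0.2  0.3] 19.95 [-0.39  0.48 -0.16  1.83  0.1   0.84 -0.42]
[0.4747 0.2321 0.1758] yaw 100.01 tilt [ 1.3e-03  7.0e-04 -1.0e+00] 0.0929 [-0.7  0.3 -0.1] 20.1 [-0.39  0.48 -0.16  1.83  0.1   0.84 -0.42]
shift [-0.1 -1.2  1.8] rotz -0.2
```

View pics/f2m.png

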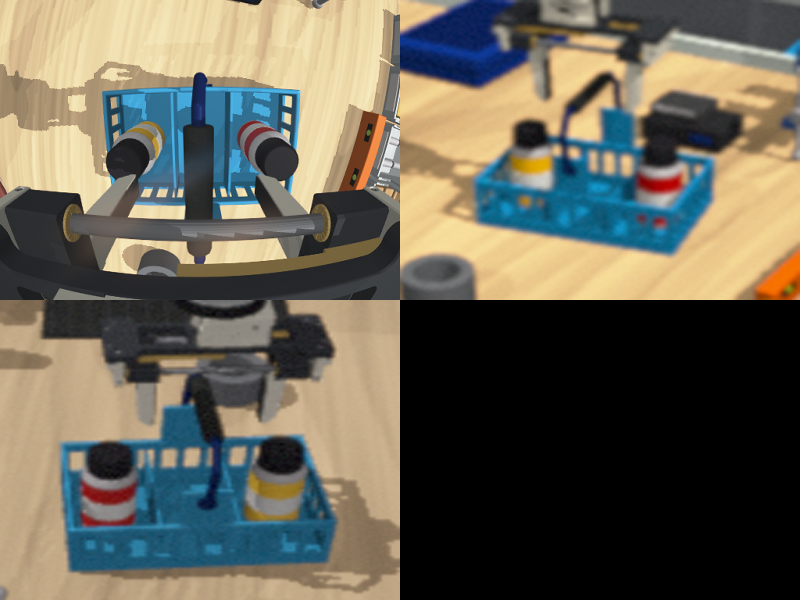

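>>> apply_moves:
  commands: [0,0,0,0,-1,1,0.7,0,0,0,0,-1,1,0.5,0,0,0,0,-1,1,0.35,0,0,0,0,-1,1,0.28,0,0,0,0,-1,1,0.22,0,0,0,0,-1,1,0.15,0,0,0,0,-1,1,0.1,0,0,0,0,-1,1,0.1]
  newtons: 8

```text
t: 20.9
tcp_pos: [0.4732, 0.2317, 0.1741]
tool_rot: [0.643, 0.766, -0.0, -0.0]
force: [0.5, -0.4, 0.4]
opening: 0.0335
```

>>> apply_moves:
  commands: [0,0,0,0,0,0,0,0,0,0,0,0,0,0,0,0,0,0,0,0,0]
  newtons: 40

```text
t: 21.2
tcp_pos: [0.4733, 0.2317, 0.1742]
tool_rot: [0.643, 0.766, 0.0, 0.0]
force: [0.5, 0.2, -1.0]
opening: 0.0191
```

```bash
python3 look.py f3 wrist,scene,side
python3 - <<'E'
import cv2,numpy as np
w=cv2.imread("pics/f3_wrist.png");s=cv2.imread("pics/f3_scene.png")[110:230,200:330];d=cv2.imread("pics/f3_side.png")[190:320,230:360]
r=lambda i:cv2.resize(i,(400,300),interpolation=cv2.INTER_CUBIC)
cv2.imwrite("pics/f3m.png",np.vstack([np.hstack([r(w),r(s)]),np.hstack([r(d),r(d)*0])]))
E
```

```text
[0.4733 0.2317 0.1742] yaw 100.01 tilt [ 2.e-04  0.e+00 -1.e+00] 0.0191 [ 0.5  0.2 -1. ] 21.2 [-0.39  0.48 -0.16  1.83  0.1   0.83 -0.42]
```

View pics/f3m.png

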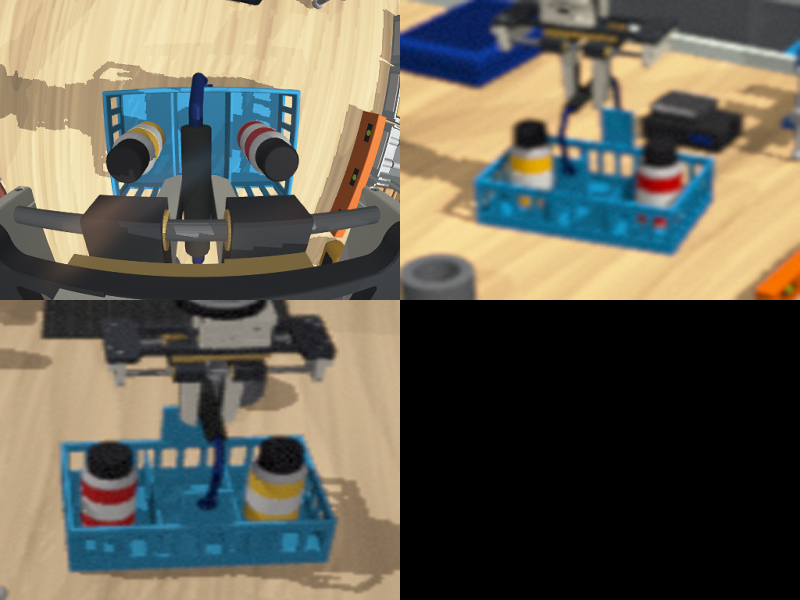

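>>> apply_moves:
  commands: [0,0,0,0,0,0,0,0,0,0,0,0,-2,0,0,0,0,0,0,-5,0,0,0,0,0,0,-9,0,0,0,0,0,0,-14,0,0,0,0,0,0,-20,0,0,0,0,0,0,-26,0,0,0,0,0,0,-30,0]
  newtons: 45

```text
t: 22.15
tcp_pos: [0.4735, 0.2318, 0.205]
tool_rot: [0.643, 0.766, 0.0, 0.0]
force: [0.2, 0.8, -8.7]
opening: 0.0188
```

```bash
python3 look.py g1 wrist,scene,side
python3 - <<'E'
import cv2,numpy as np
w=cv2.imread("pics/g1_wrist.png");s=cv2.imread("pics/g1_scene.png")[110:230,200:330];d=cv2.imread("pics/g1_side.png")[190:320,230:360]
r=lambda i:cv2.resize(i,(400,300),interpolation=cv2.INTER_CUBIC)
cv2.imwrite("pics/g1m.png",np.vstack([np.hstack([r(w),r(s)]),np.hstack([r(d),r(d)*0])]))
E
```

```text
[0.4735 0.2318 0.205 ] yaw 100.0 tilt [ 9.e-04  5.e-04 -1.e+00] 0.0188 [ 0.2  0.8 -8.7] 22.15 [-0.38  0.44 -0.17  1.79  0.09  0.91 -0.41]
```

View pics/g1m.png

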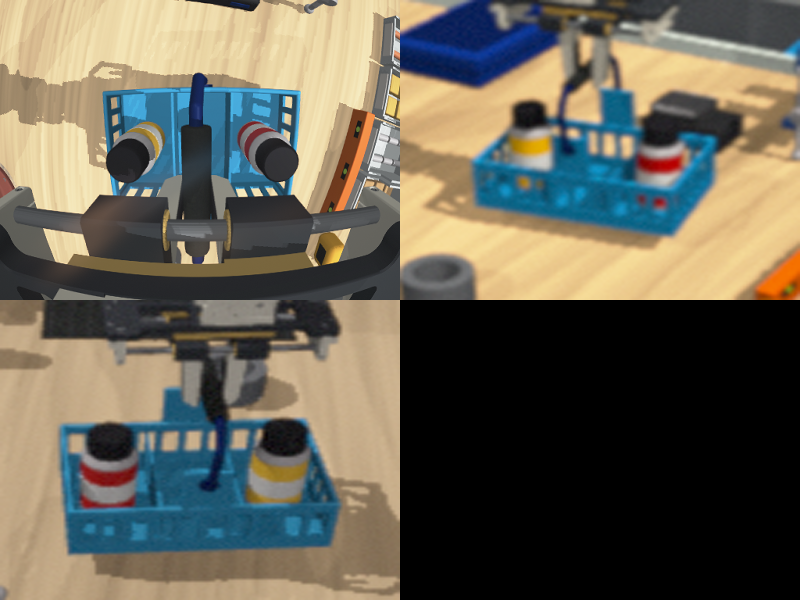

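>>> apply_moves:
  commands: [0,0,0,0,0,-4,0,0,0,0,0,0,-12,0,0,0,0,0,0,-24,0,0,0,0,0,0,-37,0,0,0,0,0,0,-50,0,0,0,0,0,0,-62,0,0,0,0,0,0,-70,0,0,0,0,0,0,-75,0]

```text
t: 23.1
tcp_pos: [0.4736, 0.2319, 0.2805]
tool_rot: [0.643, 0.766, 0.001, 0.0]
force: [0.2, -0.4, -9.1]
opening: 0.0189
```

```bash
python3 to.py "(.5288,-.2512,.28,95.85)"
```

```text
[0.4736 0.2319 0.2805] yaw 100.01 tilt [ 1.7e-03  9.0e-04 -1.0e+00] 0.0189 [ 0.2 -0.4 -9.1] 23.1 [-0.38  0.37 -0.17  1.68  0.07  1.1  -0.39]
shift [-4.854e+02 -2.960e+01  1.000e-01] rotz 4.2
```

>>> apply_moves:
  commands: [0,0,0,-4,0,0,0,0,0,0.5,-12,-1,0,0,0,0,1,-24,-1.5,0,0,0,0,1,-42,-2.5,0,0,0,0,1.5,-65,-4,0,0,0,0,1.5,-90,-5.5,0,0,0,0,2,-117,-7,0,0,0,0,2,-145,-9,0,0]

```text
t: 23.9
tcp_pos: [0.4892, 0.0849, 0.2787]
tool_rot: [0.657, 0.754, -0.001, -0.0]
force: [1.0, -0.8, -8.9]
opening: 0.0186
```

>>> apply_moves:
  commands: [0,0,0,-28,-2,0,0,0,0,0,-56,-3.5,0,0,0,0,0.5,-83,-5,0,0,0,0,0.5,-109,-6.5,0,0,0,0,1,-134,-8,0,0,0,0,1,-158,-10,0,0,0,0,1,-181,-11,0,0,0,0,1,-202,-12,0,0]

```text
t: 24.7
tcp_pos: [0.5047, -0.1172, 0.2786]
tool_rot: [0.664, 0.748, -0.001, -0.0]
force: [-0.1, -0.9, -9.2]
opening: 0.0191
```

>>> apply_moves:
  commands: [0,0,0,-20,-1,0,0,0,0,0.5,-38,-2,0,0,0,0,0.5,-55,-3,0,0,0,0,0.5,-70,-4,0,0,0,0,1,-83,-5,0,0,0,0,1,-93,-6,0,0,0,0,1,-101,-6.5,0,0,0,0,1,-107,-7,0,0]

```text
t: 25.5
tcp_pos: [0.5119, -0.2218, 0.279]
tool_rot: [0.669, 0.743, 0.0, -0.0]
force: [-0.3, 0.2, -8.8]
opening: 0.019
```

```bash
python3 to.py "(.5288,-.2512,.28,95.85)"
```

```text
[ 0.5119 -0.2218  0.279 ] yaw 96.01 tilt [-3.e-04  4.e-04 -1.e+00] 0.019 [-0.3  0.2 -8.8] 25.5 [ 0.37  0.42 -0.01  1.6   0.    1.12  0.47]
shift [-31.1  13.7  -1. ] rotz 0.2
```

>>> apply_moves:
  commands: [0,0,0,-6,2,0,0,0,0,0,-12,5,0,0,0,0,0,-18,8,0,0,0,0,0,-24,11,0,0,0,0,0,-28,13,0,0,0,0,0,-31,14,0,0,0,0,0,-31,14,0,0,0,0,0,-31,14,0,0]

```text
t: 26.3
tcp_pos: [0.5289, -0.2506, 0.279]
tool_rot: [0.669, 0.743, -0.0, -0.0]
force: [-0.4, -0.7, -8.0]
opening: 0.0187
```

```bash
python3 look.py h1 wrist,scene,side;  python3 to.py "(.5288,-.2512,.177,95.85)"
cat > ovp.py <<'E'
from ov import *
import sys
n=sys.argv[1]; bx=eval(sys.argv[2]); z=bx[3]; bx=(bx[0],bx[1],np.radians(bx[2]))
P=[yawpts([(a*.12,b*.075,.075+z) for a,b in [(1,1),(1,-1),(-1,-1),(-1,1)]],*bx)]
P+=[yawpts([(a*.12,b*.075,z) for a,b in [(1,1),(1,-1),(-1,-1),(-1,1)]],*bx)]
P+=[yawpts([(a*.155,b*.11,.003) for a,b in [(1,1),(1,-1),(-1,-1),(-1,1)]],.5355,-.2505,np.radians(6.05))]
for c,cr,k in [("scene",(100,170,280,340),3.5),("side",(220,100,370,240),4),("wrist",(0,0,512,384),1.5)]:
    m=np.load(f"pics/{n}_{c}.npy",allow_pickle=True).item()
    overlay(cv2.imread(f"pics/{n}_{c}.png"),m,c=="wrist",[],P,cr,k,f"{n}o_{c}.png")
E
python3 ovp.py h1 "(.5355,-.2505,6.05,.106)"
```

```text
[ 0.5289 -0.2506  0.279 ] yaw 96.01 tilt [-5.e-04  5.e-04 -1.e+00] 0.0187 [-0.4 -0.7 -8. ] 26.3 [ 0.41  0.46 -0.    1.53  0.    1.15  0.51]
[ 0.529  -0.2503  0.2792] yaw 96.03 tilt [-2.e-04  6.e-04 -1.e+00] 0.019 [ 0.6 -0.6 -8.1] 26.45 [ 0.41  0.46 -0.    1.53 -0.    1.15  0.51]
shift [ -1.   -0.2 102.2] rotz 0.2
```

View pics/h1o_wrist.png

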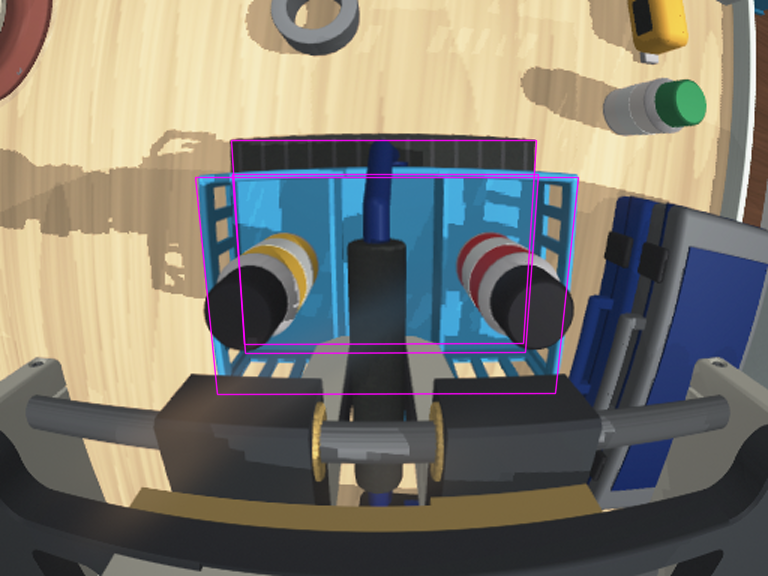

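View pics/h1o_scene.png

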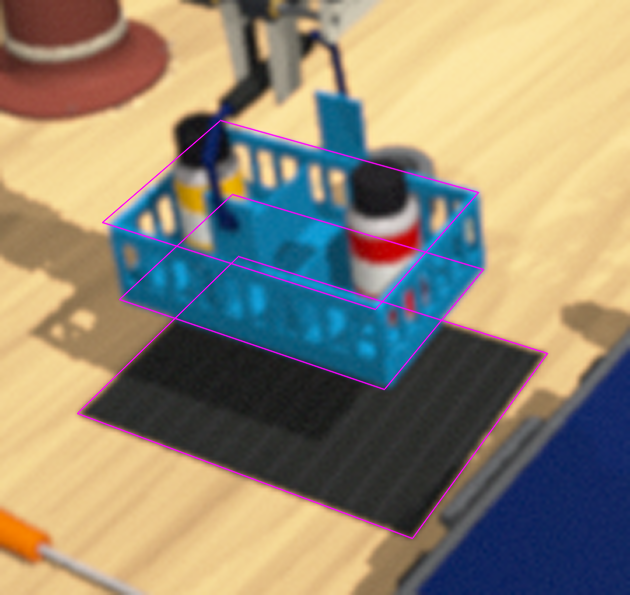

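View pics/h1o_side.png

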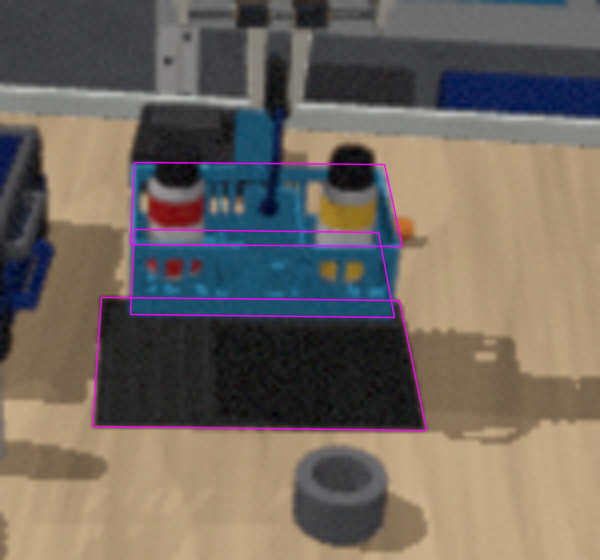

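>>> apply_moves:
  commands: [0,0,0,-0.5,0,4,0,0,0,0,-0.5,0,12,0,0,0,0,-0.5,0,25,0,0,0,0,-0.5,0,39,0,0,0,0,-0.5,0,53,0,0,0,0,-0.5,0,66,0,0,0,0,-0.5,0,77,0,0,0,0,-0.5,0,84,0]

```text
t: 27.25
tcp_pos: [0.5286, -0.251, 0.1937]
tool_rot: [0.669, 0.743, -0.0, -0.001]
force: [-0.8, -0.6, -8.6]
opening: 0.0189
```

>>> apply_moves:
  commands: [0,0,0,0,0,3,0,0,0,0,0,0,5,0,0,0,0,0,0,7,0,0,0,0,0,0,9,0,0,0,0,0,0,10,0,0,0,0,0,0,10,0,0,0,0,0,0,10,0]

```text
t: 27.95
tcp_pos: [0.5292, -0.2513, 0.1853]
tool_rot: [0.669, 0.743, 0.0, 0.0]
force: [0.5, -0.5, -8.4]
opening: 0.0191
```

```bash
python3 look.py h2 wrist,scene,side;  python3 to.py "(.5288,-.2512,.177,95.85)"
python3 ovp.py h2 "(.5355,-.2505,6.05,.011)"
```

```text
[ 0.5292 -0.2513  0.1853] yaw 96.0 tilt [ 3.e-04 -1.e-04 -1.e+00] 0.0191 [ 0.5 -0.5 -8.4] 27.95 [ 0.41  0.55 -0.    1.66  0.    0.93  0.51]
[ 0.5292 -0.2513  0.1853] yaw 96.01 tilt [ 3.e-04 -1.e-04 -1.e+00] 0.019 [-0.2  0.5 -8.6] 28.1 [ 0.41  0.55 -0.    1.66  0.    0.93  0.51]
shift [ 0.2 -0.4  8.3] rotz 0.2
```

View pics/h2o_wrist.png

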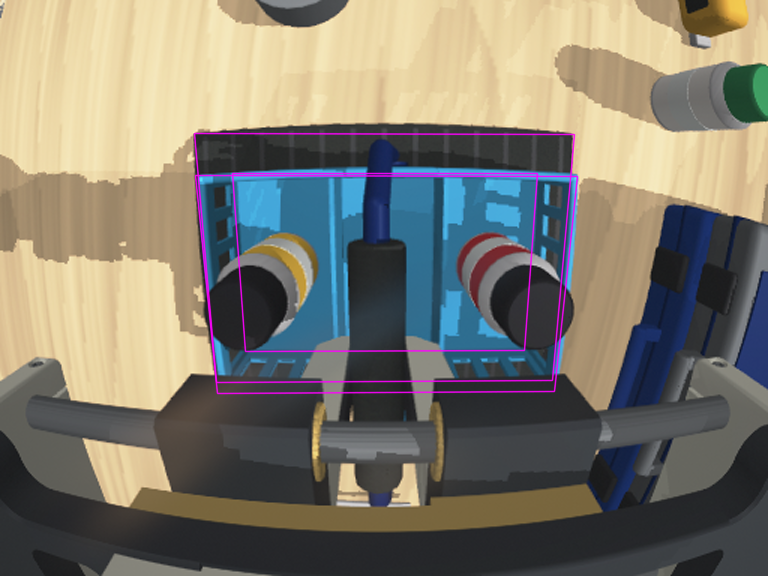

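View pics/h2o_scene.png

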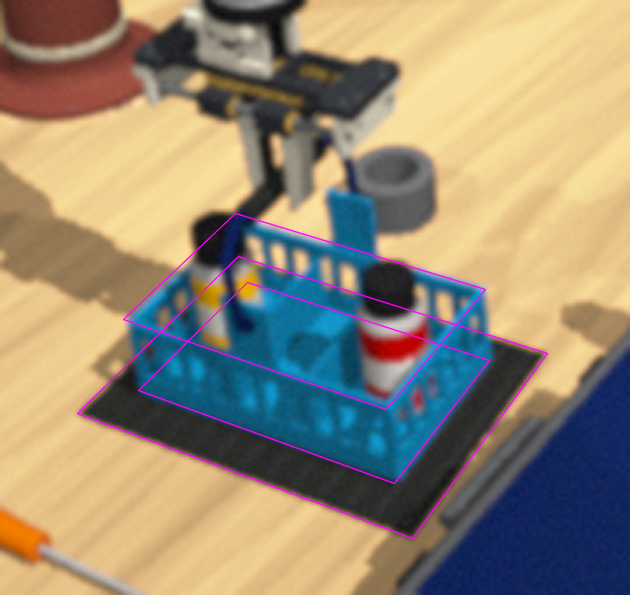

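View pics/h2o_side.png

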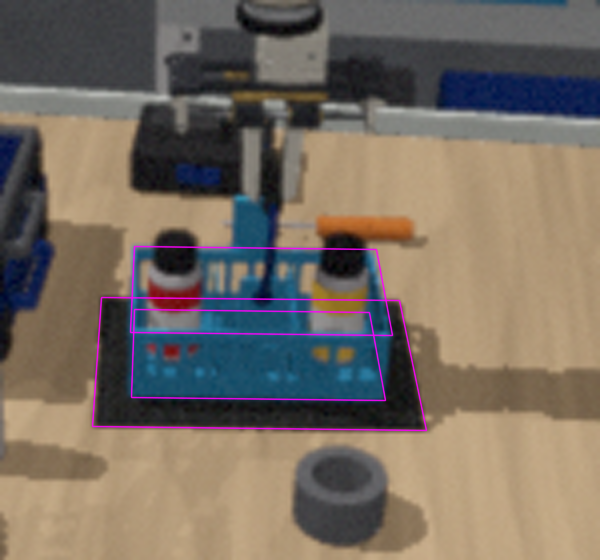

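>>> apply_moves:
  commands: [0,0,0,0,0,2,0,0,0,0,0,0,4,0,0,0,0,0,0,5,0,0,0,0,0,0,6,0,0,0,0,0,0,6,0,0,0,0,0,0,6,0]

```text
t: 28.7
tcp_pos: [0.5291, -0.2513, 0.1791]
tool_rot: [0.669, 0.743, 0.0, -0.0]
force: [0.6, -0.7, -8.3]
opening: 0.0192
```

>>> apply_moves:
  commands: [0,0,0,0,0,0.5,0,0,0,0,0,0,1,0,0,0,0,0,0,1.5,0,0,0,0,0,0,2,0,0,0,0,0,0,2,0]

```text
t: 29.2
tcp_pos: [0.5294, -0.2513, 0.1773]
tool_rot: [0.669, 0.743, 0.0, 0.0]
force: [1.0, 0.4, -7.1]
opening: 0.0188
```

>>> apply_moves:
  commands: [0,0,0,0,0,0.5,0,0,0,0,0,0,1,0,0,0,0,0,0,1,0]

```text
t: 29.5
tcp_pos: [0.5294, -0.2513, 0.1772]
tool_rot: [0.669, 0.743, 0.0, 0.001]
force: [-1.3, 1.2, -0.0]
opening: 0.019
```

>>> apply_moves:
  commands: [0,0,0,0,0,0.3,0.15,0,0,0,0,0,0.3,0.25,0,0,0,0,0,0.3,0.35,0,0,0,0,0,0.3,0.5,0,0,0,0,0,0.3,0.6,0,0,0,0,0,0.3,0.7,0,0,0,0,0,0.3,0.7]
  newtons: 10

```text
t: 30.2
tcp_pos: [0.5292, -0.2513, 0.1758]
tool_rot: [0.669, 0.743, 0.0, -0.0]
force: [-0.5, -0.0, 0.1]
opening: 0.0585
```

```bash
python3 look.py k1 wrist,scene,side; python3 ovp.py k1 "(.5355,-.2505,6.05,.003)"
```

```text
[ 0.5292 -0.2513  0.1758] yaw 96.0 tilt [-0.  0. -1.] 0.0585 [-0.5 -0.   0.1] 30.2 [ 0.41  0.56 -0.    1.67  0.    0.91  0.51]
```

View pics/k1o_wrist.png

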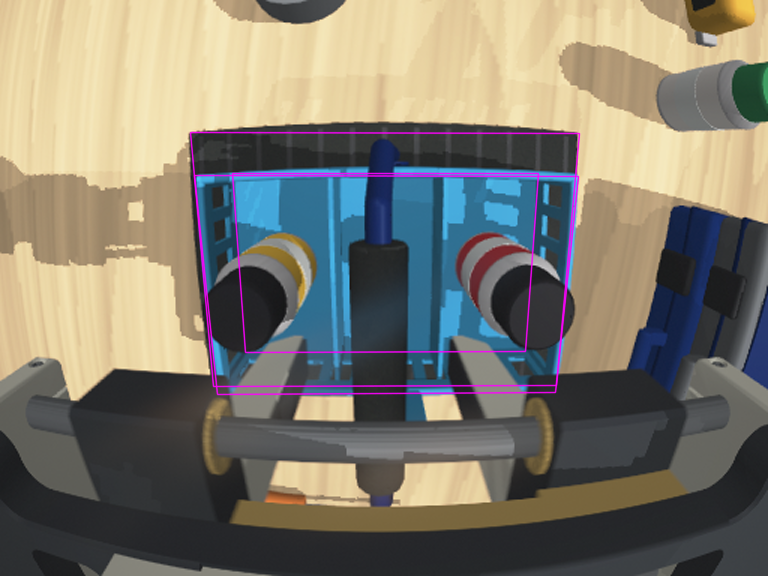

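Released, with the handle standing clear of the open fingers. I raise the arm straight up.

>>> apply_moves:
  commands: [0,0,0,0,0,-6,0.75,0,0,0,0,0,-20,0.75,0,0,0,0,0,-40,0.75,0,0,0,0,0,-65,0.75,0,0,0,0,0,-90,0.75,0,0,0,0,0,-105,0.75,0,0,0,0,0,-110,0.75,0,0,0,0,0,-110,0.75]

```text
t: 31.15
tcp_pos: [0.5293, -0.2514, 0.2866]
tool_rot: [0.669, 0.743, 0.0, 0.001]
force: [1.3, -0.5, -0.2]
opening: 0.07
```

```bash
python3 look.py k2 wrist,scene,side; python3 ovp.py k2 "(.5355,-.2505,6.05,.003)"
```

```text
[ 0.5293 -0.2514  0.2866] yaw 96.0 tilt [ 1.4e-03 -6.0e-04 -1.0e+00] 0.07 [ 1.3 -0.5 -0.2] 31.15 [ 0.41  0.46 -0.    1.51  0.    1.17  0.51]
```

View pics/k2o_wrist.png

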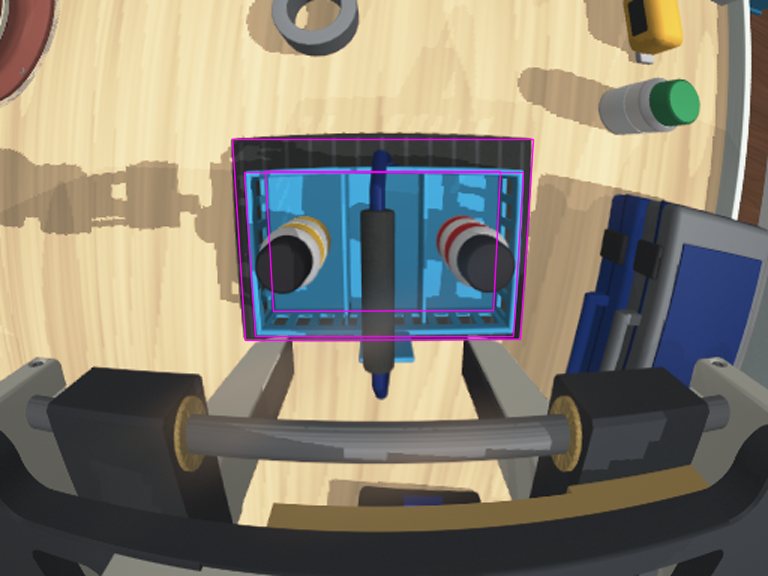

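View pics/k2o_scene.png

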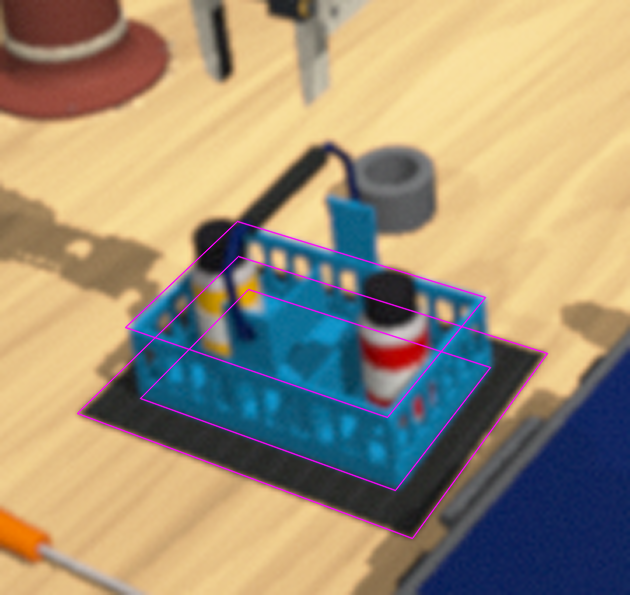

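View pics/k2o_side.png

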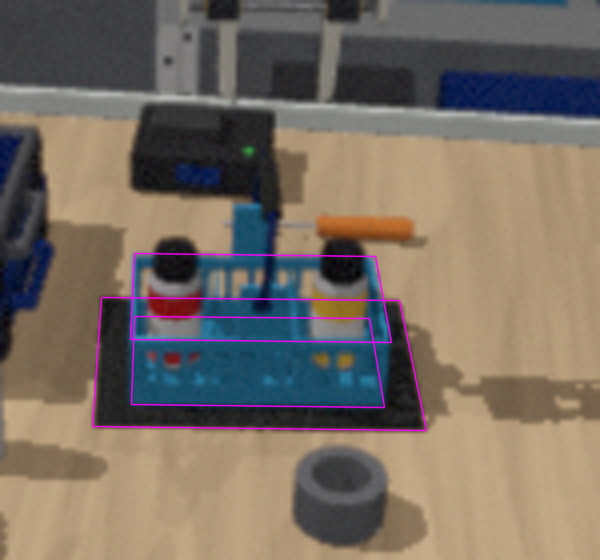

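View pics/k2_scene.png

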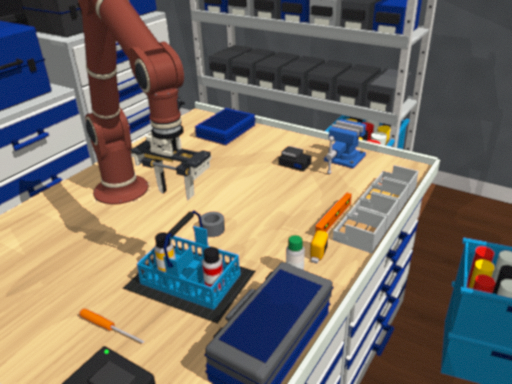

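```bash
python3 -c "
from rig import arm
print(arm.read_state()['t']); print(arm.job_done())"
```

```text
31.3
the job is handed in; nothing more can be done
None
```

The job is done and handed in at 31.3 s. The basket, with both cans, stands on the middle of the mat, square with it.

- **Loading:** the red can stands in `bay_a` and the yellow in `bay_b`. Each was lowered until contact (net upward reading about 4 to 5 N) before I let go. The empty basket still lined up with its fitted position afterwards.
- **Lift:** I pinched the grip along the basket's length and lifted. It hung level by eye in all three cameras, with about 8.7 N at the wrist.
- **Set-down:** I lowered it on the mat until the wrist load fell to about zero, then opened the fingers and rose about 110 mm straight up, clear of the handle.

**Last checks:**
- In the final wrist picture the rim agrees with the basket model placed at the mat's centre and angle, to about 1–2 pixels (a few mm).
- Both cans are upright in their bays and the handle is still standing. The tape roll, white can, tape measure, screwdriver, spirit level and battery look unmoved.

**What disagreed:** in the scene and side pictures the model's outline sits 1–2 pixels off (about 2–4 mm). It did so from the start for the cans and the basket alike, so I put it down to calibration. The network's first box for the red can was also a few mm off, and its boxes for the handle grip took in more than the grip. I placed both by comparing the model with the pictures instead.

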